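# Put the salt tasting set away

## Task

Put the salt tasting set away: set all four knobbed tins down flat on the floor of the bamboo tray, in one layer so that every one fits, and press each bamboo scoop there is, by the middle of its handle, down into a spring clip of its own on the clip rack until the handle has snapped fully home under both pairs of jaws, with its middle midway between them. Leave the salt box, timer, jar, egg separator and spoon rest where they stand.

Things in the scene. Friction and masses are not known exactly. Their poses are not given: they have to be found in the camera images.
- tin_a_knob (a point): Flat aluminium salt tin with a dark wooden bar knob on top. Tin body 46 mm (its x) by 84 mm (its y), 30 mm high; knob 20 mm (x) by 12 mm (y), 20 mm high, in the middle of the top, so 50 mm overall. The point is the centre of the knob, 40 mm above the underside. Grip the knob across its 12 mm, fingers closing along y. About 150 g.
- tin_b_knob (a point): Flat aluminium salt tin with a dark wooden bar knob on top. Tin body 32 mm (its x) by 84 mm (its y), 30 mm high; knob 20 mm (x) by 12 mm (y), 20 mm high, in the middle of the top, so 50 mm overall. The point is the centre of the knob, 40 mm above the underside. Grip the knob across its 12 mm, fingers closing along y. About 150 g.
- tin_c_knob (a point): Flat aluminium salt tin with a dark wooden bar knob on top. Tin body 40 mm (its x) by 50 mm (its y), 30 mm high; knob 20 mm (x) by 12 mm (y), 20 mm high, in the middle of the top, so 50 mm overall. The point is the centre of the knob, 40 mm above the underside. Grip the knob across its 12 mm, fingers closing along y. About 150 g.
- tin_d_knob (a point): Flat aluminium salt tin with a dark wooden bar knob on top. Tin body 40 mm (its x) by 32 mm (its y), 30 mm high; knob 20 mm (x) by 12 mm (y), 20 mm high, in the middle of the top, so 50 mm overall. The point is the centre of the knob, 40 mm above the underside. Grip the knob across its 12 mm, fingers closing along y. About 150 g.
- scoop1_mid (a point): Light bamboo salt scoop, may be absent. Round handle 18 mm in diameter and 112 mm long along x, then at its +x end an open scoop head 38 mm long, 36 mm wide, 18 mm high. It lies flat on the table. The point is on the handle axis, in the middle of the 112 mm handle, 9 mm above the underside; z is up when it lies flat. About 45 g.
- scoop2_mid (a point): Light bamboo salt scoop, may be absent. Round handle 18 mm in diameter and 112 mm long along x, then at its +x end an open scoop head 38 mm long, 36 mm wide, 18 mm high. It lies flat on the table. The point is on the handle axis, in the middle of the 112 mm handle, 9 mm above the underside; z is up when it lies flat. About 45 g.
- scoop3_mid (a point): Light bamboo salt scoop, may be absent. Round handle 18 mm in diameter and 112 mm long along x, then at its +x end an open scoop head 38 mm long, 36 mm wide, 18 mm high. It lies flat on the table. The point is on the handle axis, in the middle of the 112 mm handle, 9 mm above the underside; z is up when it lies flat. About 45 g.
- tray_floor (a point): Low open bamboo tray, fixed. The point: centre of its inner floor, 6 mm above the table. Inside 128 mm (x) by 90 mm (y), walls 6 mm thick, rim 18 mm above the inner floor, so the tin tops stand proud. The tins fit in one layer with 10 mm to spare in x, 6 to 8 mm in y: the two long tins side by side, long sides along y, and the two small ones in a row (along y) beside them.
- rack: Clip rack, fixed: dark base 110 (x) x 190 (y) x 12 mm, origin under its centre, with three like spring clips side by side along y. Jaws move only sideways, up to 6 mm each, and yield as a handle is pressed straight down between them: it meets them 15 mm above home, takes roughly 5 to 15 N and snaps under them; home on the saddles is a hard stop. A scoop head may point either way.
- clip1 (a point): A spring clip of the rack. The point: where the middle of the handle axis lies when home, 48 mm above the table; x runs along the handle. 33 mm either side along x stands a jaw station 14 mm long: a V saddle below, two smooth rounded steel jaws above, tops 11 mm above the point, 13 mm apart. Between the stations 50 mm is free for fingers, 36 mm down to the base. Next clip 65 mm away in y.
- clip2 (a point): A spring clip of the rack. The point: where the middle of the handle axis lies when home, 48 mm above the table; x runs along the handle. 33 mm either side along x stands a jaw station 14 mm long: a V saddle below, two smooth rounded steel jaws above, tops 11 mm above the point, 13 mm apart. Between the stations 50 mm is free for fingers, 36 mm down to the base. Next clip 65 mm away in y.
- clip3 (a point): A spring clip of the rack. The point: where the middle of the handle axis lies when home, 48 mm above the table; x runs along the handle. 33 mm either side along x stands a jaw station 14 mm long: a V saddle below, two smooth rounded steel jaws above, tops 11 mm above the point, 13 mm apart. Between the stations 50 mm is free for fingers, 36 mm down to the base. Next clip 65 mm away in y.
- salt_box: Bystander, leave alone: sliding-lid bamboo salt box, 100 x 145 x 90 mm. Origin at the centre of its underside, z up.
- timer: Bystander, leave alone: chrome dial kitchen timer, 68 mm across, 47 mm high. Origin at the centre of its underside, z up.
- jar: Bystander, leave alone: closed yellow jar, 66 mm across, 85 mm high. Origin at the centre of its underside, z up.
- separator: Bystander, leave alone: clear plastic egg separator, 72 mm cup with a flat handle, 30 mm high. Origin at the centre of its underside, z up.
- spoon_rest: Bystander, leave alone: white leaf-shaped ceramic spoon rest, 195 mm long, 13 mm high. Origin at the centre of its underside, z up.
Mind the look-alikes: they are no part of the job. Leave any red or white look-alike of the part that bears scoop1_mid alone.

How it is judged (in metres and radians):
At the end, for the whole second after the job is handed in: All tins flat (0.06 rad) on the tray floor (within 3.5 mm) inside its walls; each scoop present: handle within 4 mm of a clip's home line in height and sideways and 0.09 rad of its direction, handle middle within 16 mm of the clip's middle; all at rest (x of tin_a_knob in the frame of tray_floor between -0.06 and 0.06 m and y of tin_a_knob in the frame of tray_floor between -0.042 and 0.042 m and z of tin_a_knob in the frame of tray_floor between 0.036 and 0.0435 m and angle between each of tin_a_knob, tin_b_knob, tin_c_knob, tin_d_knob's own z axis and vertical below 0.06 rad and linear speed of each of tin_a, tin_b, tin_c, tin_d, scoop1, scoop2, scoop3 below 0.02 m/s and x of tin_b_knob in the frame of tray_floor between -0.06 and 0.06 m and y of tin_b_knob in the frame of tray_floor between -0.042 and 0.042 m and z of tin_b_knob in the frame of tray_floor between 0.036 and 0.0435 m and x of tin_c_knob in the frame of tray_floor between -0.06 and 0.06 m and y of tin_c_knob in the frame of tray_floor between -0.042 and 0.042 m and z of tin_c_knob in the frame of tray_floor between 0.036 and 0.0435 m and x of tin_d_knob in the frame of tray_floor between -0.06 and 0.06 m and y of tin_d_knob in the frame of tray_floor between -0.042 and 0.042 m and z of tin_d_knob in the frame of tray_floor between 0.036 and 0.0435 m and ((x of scoop1_mid in the frame of clip1 between -0.016 and 0.016 m and y of scoop1_mid in the frame of clip1 between -0.004 and 0.004 m and z of scoop1_mid in the frame of clip1 between -0.004 and 0.004 m and angle between the x axis of scoop1_mid and the x axis of clip1, either way round below 0.09 rad) or (x of scoop1_mid in the frame of clip2 between -0.016 and 0.016 m and y of scoop1_mid in the frame of clip2 between -0.004 and 0.004 m and z of scoop1_mid in the frame of clip2 between -0.004 and 0.004 m and angle between the x axis of scoop1_mid and the x axis of clip2, either way round below 0.09 rad) or (x of scoop1_mid in the frame of clip3 between -0.016 and 0.016 m and y of scoop1_mid in the frame of clip3 between -0.004 and 0.004 m and z of scoop1_mid in the frame of clip3 between -0.004 and 0.004 m and angle between the x axis of scoop1_mid and the x axis of clip3, either way round below 0.09 rad)) and ((x of scoop2_mid in the frame of clip1 between -0.016 and 0.016 m and y of scoop2_mid in the frame of clip1 between -0.004 and 0.004 m and z of scoop2_mid in the frame of clip1 between -0.004 and 0.004 m and angle between the x axis of scoop2_mid and the x axis of clip1, either way round below 0.09 rad) or (x of scoop2_mid in the frame of clip2 between -0.016 and 0.016 m and y of scoop2_mid in the frame of clip2 between -0.004 and 0.004 m and z of scoop2_mid in the frame of clip2 between -0.004 and 0.004 m and angle between the x axis of scoop2_mid and the x axis of clip2, either way round below 0.09 rad) or (x of scoop2_mid in the frame of clip3 between -0.016 and 0.016 m and y of scoop2_mid in the frame of clip3 between -0.004 and 0.004 m and z of scoop2_mid in the frame of clip3 between -0.004 and 0.004 m and angle between the x axis of scoop2_mid and the x axis of clip3, either way round below 0.09 rad)) and ((x of scoop3_mid in the frame of clip1 between -0.016 and 0.016 m and y of scoop3_mid in the frame of clip1 between -0.004 and 0.004 m and z of scoop3_mid in the frame of clip1 between -0.004 and 0.004 m and angle between the x axis of scoop3_mid and the x axis of clip1, either way round below 0.09 rad) or (x of scoop3_mid in the frame of clip2 between -0.016 and 0.016 m and y of scoop3_mid in the frame of clip2 between -0.004 and 0.004 m and z of scoop3_mid in the frame of clip2 between -0.004 and 0.004 m and angle between the x axis of scoop3_mid and the x axis of clip2, either way round below 0.09 rad) or (x of scoop3_mid in the frame of clip3 between -0.016 and 0.016 m and y of scoop3_mid in the frame of clip3 between -0.004 and 0.004 m and z of scoop3_mid in the frame of clip3 between -0.004 and 0.004 m and angle between the x axis of scoop3_mid and the x axis of clip3, either way round below 0.09 rad))); the robot touches nothing.
It fails at once if a bystander (salt box, timer, jar, egg separator, spoon rest) is moved over 30 mm or tipped (distance of any of salt_box, timer, jar, separator, spoon_rest from where it was at the start of the episode above 0.03 m or angle between any of salt_box, timer, jar, separator, spoon_rest's own z axis and vertical above 0.4 rad).
Of scoop1, scoop2, scoop3 only 2 to 3 are there at a start; the rules pass over those that are not, and their reading is None.
At some moment in a run one of tin_a, tin_b, tin_c, tin_d, scoop1, scoop2, scoop3 may be knocked a few centimetres aside while the robot is not near it.
Once in a run the grip may slacken for a moment while it holds something.
It also fails if it takes over 210 s, if anything falls off the work surface, if the arm or the gripper's body presses on something with over 40 N, if the wrist force passes 120 N, or if a joint passes its speed limit or range.

## Robot

A 6-joint arm with a two-finger parallel gripper is mounted at the origin on the work surface. World frame = base frame: x ahead of the robot, y to its left, z up, the work surface at z = 0. Lengths are in mm, angles in rad, forces in N, time in s.
With the tool pointing down it reaches from about 350 to 975 mm from the base axis. Payload 17.4 kg.
Tool frame: the origin (TCP) lies at the very end of the fingers, on their centre line; the grasp point (between the pads) lies 19 mm behind it (manip.pinch_z is the z of the grasp point in the tool frame, in mm); z points along the fingers, y is the line along which they close (so a half turn about z gives the same grasp; the last joint's range is limited). The gripper opens to 85 mm and grips with 20 to 120 N. Pads are 22 mm wide; open, the fingers measure 114 mm over their backs; the gripper's body (76 mm by 85 mm) begins 54 mm behind the grasp point. The pads swing forward as they close: fully open they stand 13 mm farther back than shut.
Start: joints at [1.24, 0.116, 1.442, -0, 1.584, -0.038], TCP at [194.836, 646.275, 231.303] pointing down, gripper open.
Joint ranges: [-2.83, 2.83], [-0.83, 2.19], [0.07, 2.5], [-1.14, 4.28], [0.01, 3], [-2.97, 2.97]. Speed limits (rad/s): [1.89, 1.89, 2.22, 3.14, 3.14, 3.14].

## Interface

Orientations are given as a unit quaternion [w, x, y, z].
In Python, from bench import manip gives the robot as it stands.
- The arm moves only by the shell command python3 -m handwheel 'ROWS' [FORCE]. ROWS is JSON, a list of rows, each a list of 3 entries, a list of its own where there are three numbers: the closure, from -1 (fully open) to 1 (shut), then the shift along the tool's x, y, z in cm, then the turn, a rotation vector about the tool's x, y, z in rad. A call has 1 to 10 rows; each row shifts and turns the commanded pose from where the row before left it, along the tool's axes as they then stand; what a row does not reach is not made up. A row lasts 1/12 s, in which the tool goes at most 41.7 mm and 7.16 degrees, less where a joint would pass 70% of its speed; a pose out of reach is approached as far as the arm can. A call with a gripper value outside its range is refused whole. The fingers move at their own pace and stop on an object; FORCE is the grip in N (left out, the last holds). Time passes only in rows, so rows that do not move let the fingers close. It gives the time, the measured TCP pose, the force, the opening and the grip force at its end, in the units of the state.
- manip.sense(): the state, without advancing time (a new reading comes with each control period).
- manip.grab_frame(name): name is "scene" or "top" or "wrist"; returns the picture (420x560x3 uint8, red, green, blue); there is no depth.
- manip.camera_info(name): a dict with "vertical_fov" (degrees; the focal length in pixels is half the picture's height over the tangent of half this angle, whatever the lens; pixels are square), "cx", "cy" (the principal point, pixels), "dist" ([k1, k2, p1, p2, k3] as OpenCV has them; the pictures are not rectified), "R" (3x3) and "t" (3): a world point X has camera coordinates R X + t; the wrist camera has in their place "hand_eye" (4x4, takes a point from camera to tool coordinates, whose origin is the TCP and whose axes are the flange's). Camera axes: x right, y down, z forward; pixel columns grow to the right and rows downward; lengths in mm; the calibration is good to about 2 mm. A picture is of the moment at which its call begins: read the wrist's pose just before it. camera_info takes no time and is no camera call.
- manip.finish_job(): hands the job in; it is judged then, once.
The state is a dict: "time": time; "joint_positions": joint angles; "qd": joint speeds; "tau": joint torques, N m; "ee_pos": TCP position; "orientation": TCP orientation; "wrist_force": force on the tool from outside, world axes, zero at the start; "wrist_torque": the same for the moment, N m; "gripper_width": opening from 0.0 (shut) to 1.0 (fully open); "grip_force": force on a finger pad.
Only numpy, scipy, OpenCV 4.12 (cv2) and the standard library are available. Lean on these libraries where they do the work, as an engineer would, in place of code of your own. Each camera call takes 0.05 s, during which the arm holds its last target. There are 200 camera calls.

## Working session

There is one attempt and no reset: what is moved stays moved. The work goes in short steps, Python scripts to look and compute and a shell command to move; the robot and the scene stay as the last step left them, time stands still between calls to the robot, and variables do not carry over. Pictures are saved under pics/ and viewed, at most 14 in all, crops included, and the job is handed in when it is done.

```bash
ls; mkdir -p pics; python3 - <<'E'
from bench import manip
import cv2
s=manip.sense();print(s)
for n in("scene","top","wrist"):
    im=manip.grab_frame(n);cv2.imwrite(f"pics/{n}0.png",im[...,::-1]);print(n,manip.camera_info(n))
print(manip.pinch_z)
E
```

```text
pics
{'time': 0.0, 'joint_positions': array([ 1.24021082e+00,  1.16491555e-01,  1.44228522e+00,  2.98565929e-05,
        1.58396621e+00, -3.78202242e-02]), 'qd': array([-0.00122537,  0.00159326, -0.00188229, -0.00044695, -0.00198846,
        0.00100622]), 'tau': array([ 1.19831126e-03, -7.31979489e+01, -6.32480550e+01, -1.46138727e-04,
        6.25486558e-03,  7.10498625e-05]), 'ee_pos': array([194.75814546, 646.09713116, 230.54601756]), 'orientation': array([-1.20023441e-04,  1.45860213e-01,  9.89305043e-01, -5.62700286e-04]), 'wrist_force': array([ 0.4583103 , -0.49261819, -0.62740241]), 'wrist_torque': array([ 0.01976292,  0.0206786 , -0.01260419]), 'grip_force': 0.0, 'gripper_width': 0.9975861790033296}
scene {'vertical_fov': 47.790980358886, 'cx': 288.3571854346625, 'cy': 207.1582176258225, 'dist': array([0.01034843, 0.        , 0.        , 0.        , 0.        ]), 'R': array([[ 1.64351997e-01,  9.86401724e-01,  2.43385715e-04],
       [ 7.54688908e-01, -1.25585649e-01, -6.43951005e-01],
       [-6.35163816e-01,  1.06018314e-01, -7.65066692e-01]]), 't': array([   1.76954142, -3
[... 250 characters left out ...]
,
       [-0.99376378, -0.02478938, -0.1087154 ],
       [ 0.10897423, -0.00933679, -0.99400073]]), 't': array([-131.24088697,  545.24531971, 1397.94250579])}
wrist {'vertical_fov': 59.9385954241038, 'cx': 277.555256507477, 'cy': 209.08717877831035, 'dist': array([0.03259911, 0.        , 0.        , 0.        , 0.        ]), 'hand_eye': array([[ 6.18941240e-04, -9.45434703e-01, -3.25811048e-01,
         8.37403373e+01],
       [ 9.99999600e-01,  3.74753368e-04,  8.12238121e-04,
         5.68913192e-01],
       [-6.45819320e-04, -3.25811420e-01,  9.45434557e-01,
        -1.42846320e+02],
       [ 0.00000000e+00,  0.00000000e+00,  0.00000000e+00,
         1.00000000e+00]])}
-18.700000000000003
```

View pics/top0.png

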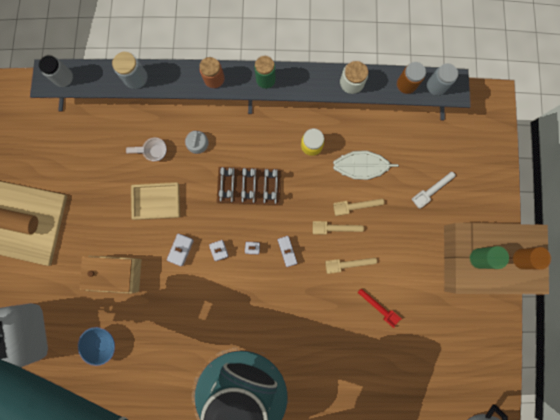

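View pics/scene0.png

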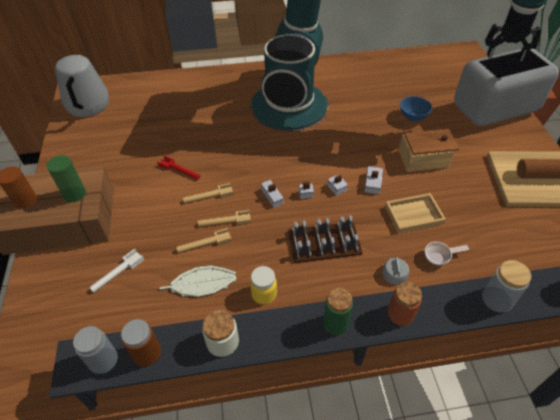

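The top view shows four tins near (180,250), (219,250), (252,248) and (288,251), the tray at (156,201) and the rack at (250,186). The bamboo scoops are at (358,207), (338,228) and (350,266). The red (380,307) and white (435,190) scoops are the look-alikes. I'll check the bamboo ones in one enlarged crop.

```bash
cat > h.py <<'E'
from bench import manip
import numpy as np, cv2
from scipy.spatial.transform import Rotation as Rn
def pose():
    s=manip.sense();w,x,y,z=s["orientation"];return Rn.from_quat([x,y,z,w]).as_matrix(),np.array(s["ee_pos"]),s
def grab(n):
    """image (BGR) and camera dict K,dist,R,t"""
    Rt,p,_=pose();c=manip.camera_info(n);im=manip.grab_frame(n)[...,::-1].copy()
    f=210/np.tan(np.radians(c["vertical_fov"]/2));K=np.array([[f,0,c["cx"]],[0,f,c["cy"]],[0,0,1]])
    if n=="wrist":
        H=c["hand_eye"];Rc=Rt@H[:3,:3];C=Rt@H[:3,3]+p;R=Rc.T;t=-R@C
    else: R,t=c["R"],c["t"]
    return im,dict(K=K,d=np.array(c["dist"]),R=R,t=t)
def cast(c,uv,z):
    uv=np.atleast_2d(np.array(uv,float));n=cv2.undistortPoints(uv[:,None],c["K"],c["d"])[:,0]
    D=np.c_[n,np.ones(len(n))]@c["R"];C=-c["R"].T@c["t"]
    return (C+D*((z-C[2])/D[:,2])[:,None])[:,:2]
def proj(c,X):
    return cv2.projectPoints(np.atleast_2d(np.array(X,float)),cv2.Rodrigues(c["R"])[0],c["t"],c["K"],c["d"])[0][:,0]
E
python3 - <<'E'
from h import *
im,c=grab("top")
cv2.imwrite("pics/crop1.png",cv2.resize(im[125:285,115:400],None,fx=2.8,fy=2.8,interpolation=cv2.INTER_CUBIC))
P={"A?":(180,250,30),"t2":(219,250,30),"t3":(252,248,30),"t4":(288,251,30),"tray":(156,201,20),"rack":(250,186,40),"s1":(362,206,9),"s2":(343,228,9),"s3":(356,265,9)}
for k,(u,v,z) in P.items(): print(k,cast(c,(u,v),z).round())
E
```

```text
A? [[426. 188.]]
t2 [[429.  73.]]
t3 [[437. -23.]]
t4 [[ 431. -128.]]
tray [[570. 269.]]
rack [[619. -12.]]
s1 [[ 572. -348.]]
s2 [[ 504. -291.]]
s3 [[ 395. -331.]]
```

View pics/crop1.png

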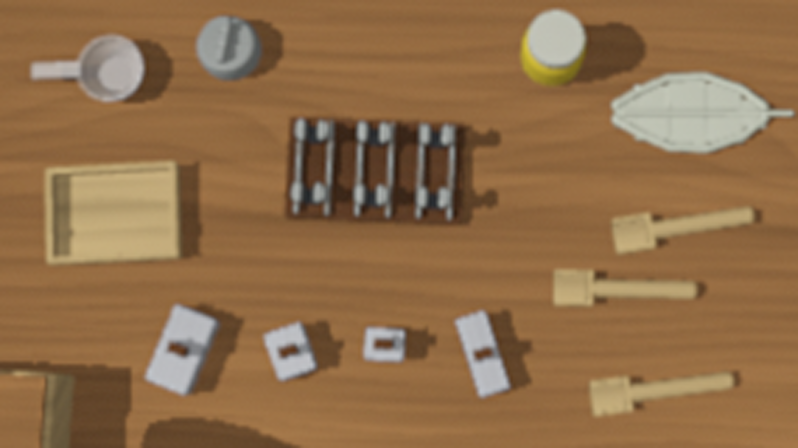

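View pics/wrist0.png

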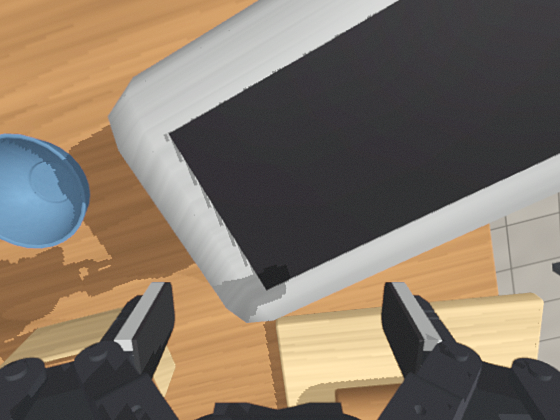

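The crop shows A at about (180,345) with its long side nearly along world x. C (40x50) is at (290,350), D at (385,343) and B at (482,353). The three bamboo scoops are at (685,232), (625,288) and (660,392), with their heads to the left. The start wrist view only shows the toaster. Next I'll move to a central viewpoint.

```bash
cat >> h.py <<'E'
def plan(x,y,z,phi=None):
    """shift (cm) in present tool frame, then turn z (incl. levelling) ; also shift if the turn is made first"""
    R,p,s=pose();cur=np.arctan2(R[1,1],R[0,1]);phi=cur if phi is None else phi
    c,sn=np.cos(phi),np.sin(phi);T=np.array([[-sn,c,0],[c,sn,0],[0,0,-1]]).T.copy()
    T=np.array([[-sn,c,0],[c,sn,0],[0,0,-1.]])  # columns: x=(-s,c,0), y=(c,s,0), z=(0,0,-1)
    d=np.array([x,y,z])-p
    print("shift first:",(R.T@d/10).round(2),"turn:",Rn.from_matrix(R.T@T).as_rotvec().round(4),"shift after turn:",(T.T@d/10).round(2),"phi now %.4f"%cur,"j6 %.2f"%s["joint_positions"][5],"t %.1f"%s["time"])
E
python3 -c "
from h import *
plan(450,80,330,1.5708)"
```

```text
shift first: [-40.77 -46.85  -9.88] turn: [-6.000e-04 -1.000e-04 -2.928e-01] shift after turn: [-25.52 -56.62  -9.91] phi now 1.2780 j6 -0.04 t 0.2
```

```bash
python3 -m handwheel '[[-1,[0,0,-2.5],[0,0,0]],[-1,[0,0,-2.5],[0,0,0]],[-1,[0,0,-2.5],[0,0,0]],[-1,[0,0,-2.4],[0,0,0]],[-1,[-2.04,-2.34,0],[0,0,0]],[-1,[-2.04,-2.34,0],[0,0,0]],[-1,[-2.04,-2.34,0],[0,0,0]],[-1,[-2.04,-2.34,0],[0,0,0]],[-1,[-2.04,-2.34,0],[0,0,0]],[-1,[-2.04,-2.34,0],[0,0,0]]]' 60
python3 -m handwheel '[[-1,[-2.04,-2.34,0],[0,0,0]],[-1,[-2.04,-2.34,0],[0,0,0]],[-1,[-2.04,-2.34,0],[0,0,0]],[-1,[-2.04,-2.34,0],[0,0,0]],[-1,[-2.04,-2.34,0],[0,0,0]],[-1,[-2.04,-2.34,0],[0,0,0]],[-1,[-2.04,-2.34,0],[0,0,0]],[-1,[-2.04,-2.34,0],[0,0,0]],[-1,[-2.04,-2.34,0],[0,0,0]],[-1,[-2.04,-2.34,0],[0,0,0]]]'
python3 -m handwheel '[[-1,[-2.04,-2.34,0],[0,0,0]],[-1,[-2.04,-2.34,0],[0,0,0]],[-1,[-2.04,-2.34,0],[0,0,0]],[-1,[-2.04,-2.34,0],[0,0,0]],[-1,[0,0,0],[0,0,-0.1]],[-1,[0,0,0],[0,0,-0.1]],[-1,[0,0,0],[0,0,-0.09]],[-1,[0,0,0],[0,0,0]],[-1,[0,0,0],[0,0,0]]]'
python3 - <<'E'
from h import *
plan(450,80,330,1.5708)
im,c=grab("wrist");cv2.imwrite("pics/w1.png",im)
E
```

```text
time: 1.03
ee_pos: [271.8, 475.1, 330.1]
orientation: [-0.0, 0.146, 0.989, -0.0]
wrist_force: [0.7, -0.8, 0.0]
gripper_width: 1.003
grip_force: 0.0
time: 1.87
ee_pos: [399.5, 192.1, 330.4]
orientation: [0.0, 0.146, 0.989, 0.0]
wrist_force: [1.3, 0.7, 0.5]
gripper_width: 1.0
grip_force: 0.0
time: 2.62
ee_pos: [450.3, 80.4, 330.3]
orientation: [-0.0, 0.003, 1.0, -0.0]
wrist_force: [0.1, -0.0, 0.5]
gripper_width: 1.001
grip_force: 0.0
shift first: [ 0.03 -0.04  0.03] turn: [-0.     -0.0001 -0.0057] shift after turn: [ 0.03 -0.04  0.03] phi now 1.5651 j6 -1.44 t 2.6
```

View pics/w1.png

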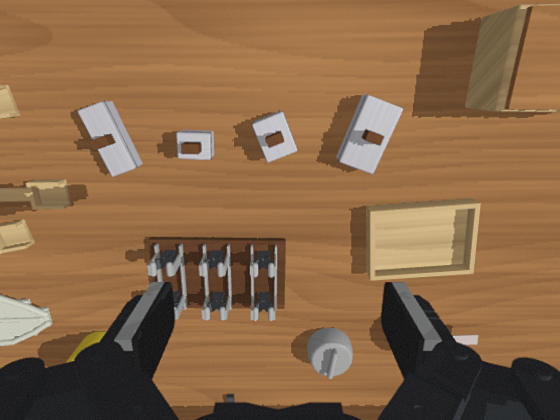

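The wrist view shows B at (110,138), D at (195,146), C at (275,137) and A at (370,133). The tray rim runs (366,205) to (480,275) and the rack base (150,238) to (286,310). Now I'll measure with masks.

```bash
cat >> h.py <<'E'
def tins(im,c,zt=30.,roi=None):
    """tin tops: list of centre xy, sides, angle of the long side direction (world), knob pixel centre -> xy"""
    hsv=cv2.cvtColor(im,cv2.COLOR_BGR2HSV);m=((hsv[...,1]<50)&(hsv[...,2]>185)).astype(np.uint8)
    n,l,st,ce=cv2.connectedComponentsWithStats(m);out=[]
    for i in range(1,n):
        if st[i,4]<300: continue
        cs=cv2.findContours((l==i).astype(np.uint8),cv2.RETR_EXTERNAL,cv2.CHAIN_APPROX_NONE)[0][0][:,0]
        P=cast(c,cs,zt);(cx,cy),(w,h),a=cv2.minAreaRect(P.astype(np.float32))
        if max(w,h)>110 or min(w,h)<22: continue
        out.append((ce[i].round(),np.round([cx,cy],1),np.round([w,h],1),round(a,1)))
    return out
E
python3 - <<'E'
from h import *
im=cv2.imread("pics/w1.png")
_,c=grab("wrist")
for o in tins(im,c): print(*o)
hsv=cv2.cvtColor(im,cv2.COLOR_BGR2HSV)
for p in [(370,110),(340,170),(420,240),(372,240),(420,205),(476,235),(420,275),(300,200),(140,250),(230,300),(190,295),(163,205),(158,262)]: print(p,hsv[p[1],p[0]])
E
```

```text
[372. 133.] [426.6 193.3] [44.  82.1] 69.6
[107. 138.] [ 430.8 -122.8] [81.7 31. ] 19.3
[276. 136.] [428.   78.2] [48.2 38.4] 21.4
[197. 144.] [438.  -19.9] [37.9 29.5] 88.0
[ 18. 318.] [ 686.7 -277.2] [65.2 71.3] 76.6
(370, 110) [126   6 200]
(340, 170) [ 14 140 160]
(420, 240) [ 19  96 192]
(372, 240) [ 20  93 205]
(420, 205) [ 19 105 126]
(476, 235) [ 20  92 206]
(420, 275) [ 19  91 207]
(300, 200) [ 14 137 162]
(140, 250) [ 14 157  94]
(230, 300) [ 90   5 155]
(190, 295) [ 12 134  63]
(163, 205) [ 14 139 158]
(158, 262) [116  18  97]
```

```bash
python3 - <<'E'
from h import *
im=cv2.imread("pics/w1.png");_,c=grab("wrist")
hsv=cv2.cvtColor(im,cv2.COLOR_BGR2HSV);H,S,V=[hsv[...,i].astype(int) for i in range(3)]
def rect(m,z,roi):
    x0,y0,x1,y1=roi;k=np.zeros(m.shape,np.uint8);k[y0:y1,x0:x1]=m[y0:y1,x0:x1]
    ys,xs=np.nonzero(k);P=cast(c,np.c_[xs,ys],z).astype(np.float32);return cv2.minAreaRect(P),len(xs)
print("tray rim",rect((H>=17)&(S<112)&(V>199),24,(355,190,490,290)))
print("tray all",rect((H>=17)&(S<112),24,(355,190,490,290)))
print("rack base",rect((V<78)&(S>90),12,(140,225,295,320)))
v=im[225:330,135:300];cv2.imwrite("pics/rk.png",cv2.resize(np.hstack([v,im[190:295,355:490]]),None,fx=2.6,fy=2.6,interpolation=cv2.INTER_NEAREST))
E
```

```text
tray rim (((570.8958740234375, 275.8388366699219), (100.4698257446289, 138.4781951904297), 4.442551612854004), 4245)
tray all (((576.0272216796875, 273.2243347167969), (128.22439575195312, 145.4267578125), 4.382598400115967), 8343)
rack base (((623.3555908203125, -4.241783142089844), (187.08538818359375, 114.9139404296875), 89.61006164550781), 1936)
```

View pics/rk.png

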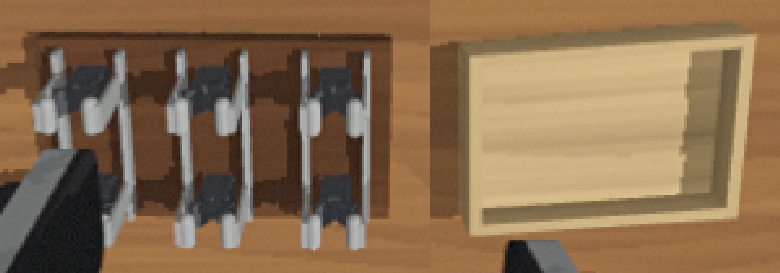

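The rack crop shows the clips with handles along the image vertical, which is world x. The tray rim measures 100x138, against 102x140 expected, so the fit is good. Next I work out the tin slots and the first pick.

```bash
cat >> h.py <<'E'
TR=np.array([570.9,275.8]);TA=np.radians(4.44);U=np.array([np.cos(TA),np.sin(TA)]);W=np.array([-U[1],U[0]])
SLOT=dict(A=TR+38.5*W,B=TR-3*W,C=TR-41.5*W-17.3*U,D=TR-41.5*W+26.3*U)
def chain(*wp):
    """successive waypoints (x,y,z,phi): turn about tool z, then shift in the turned frame (level tool)"""
    R,p,s=pose();f=np.arctan2(R[1,1],R[0,1])
    for x,y,z,g in wp:
        T=np.array([[-np.sin(g),np.cos(g),0],[np.cos(g),np.sin(g),0],[0,0,-1.]]);d=np.array([x,y,z])-p
        print("turn %.3f"%(f-g),"shift",(T.T@d/10).round(2));p=np.array([x,y,z]);f=g
E
python3 -c "
from h import *
print(SLOT)
a=-20.4*np.pi/180
x,y=SLOT['A']
chain((426.6,193.3,110,a),(426.6,193.3,33,a),(426.6,193.3,110,a),(x,y,110,TA),(x,y,41,TA))"
```

```text
{'A': array([567.91951928, 314.18445955]), 'B': array([571.13224525, 272.80900315]), 'C': array([556.86464414, 233.08526266]), 'D': array([600.33379833, 236.4605603 ])}
turn 1.922 shift [ 9.74 -6.15 22.03]
turn 0.000 shift [0.  0.  7.7]
turn 0.000 shift [ 0.   0.  -7.7]
turn -0.434 shift [10.96 15.03  0.  ]
turn 0.000 shift [0.  0.  6.9]
```

```bash
python3 -m handwheel '[[-1,[0,0,0],[0,0,0.0961]],[-1,[0,0,0],[0,0,0.0961]],[-1,[0,0,0],[0,0,0.0961]],[-1,[0,0,0],[0,0,0.0961]],[-1,[0,0,0],[0,0,0.0961]],[-1,[0,0,0],[0,0,0.0961]],[-1,[0,0,0],[0,0,0.0961]],[-1,[0,0,0],[0,0,0.0961]],[-1,[0,0,0],[0,0,0.0961]],[-1,[0,0,0],[0,0,0.0961]]]' 60 | head -1
python3 -m handwheel '[[0.2,[0,0,0],[0,0,0.0961]],[0.2,[0,0,0],[0,0,0.0961]],[0.2,[0,0,0],[0,0,0.0961]],[0.2,[0,0,0],[0,0,0.0961]],[0.2,[0,0,0],[0,0,0.0961]],[0.2,[0,0,0],[0,0,0.0961]],[0.2,[0,0,0],[0,0,0.0961]],[0.2,[0,0,0],[0,0,0.0961]],[0.2,[0,0,0],[0,0,0.0961]],[0.2,[0,0,0],[0,0,0.0961]]]' | head -1
python3 -m handwheel '[[0.2,[0.97,-0.62,2.2],[0,0,0]],[0.2,[0.97,-0.62,2.2],[0,0,0]],[0.2,[0.97,-0.62,2.2],[0,0,0]],[0.2,[0.97,-0.62,2.2],[0,0,0]],[0.2,[0.97,-0.62,2.2],[0,0,0]],[0.2,[0.97,-0.62,2.2],[0,0,0]],[0.2,[0.97,-0.62,2.2],[0,0,0]],[0.2,[0.97,-0.62,2.2],[0,0,0]],[0.2,[0.97,-0.62,2.2],[0,0,0]],[0.2,[0.97,-0.62,2.2],[0,0,0]]]'
python3 - <<'E'
from h import *
a=-20.4*np.pi/180
chain((426.6,193.3,33,a))
im,c=grab("wrist");cv2.imwrite("pics/w2.png",im)
for o in tins(im,c): print(*o)
E
```

```text
time: 3.6
time: 4.43
time: 5.27
ee_pos: [425.5, 193.6, 109.4]
orientation: [0.0, 0.821, 0.571, 0.0]
wrist_force: [-0.5, 0.9, 0.9]
gripper_width: 0.398
grip_force: 0.0
turn 0.001 shift [0.01 0.11 7.64]
[278. 217.] [427.1 193.4] [43.9 81.9] 69.7
```

View pics/w2.png

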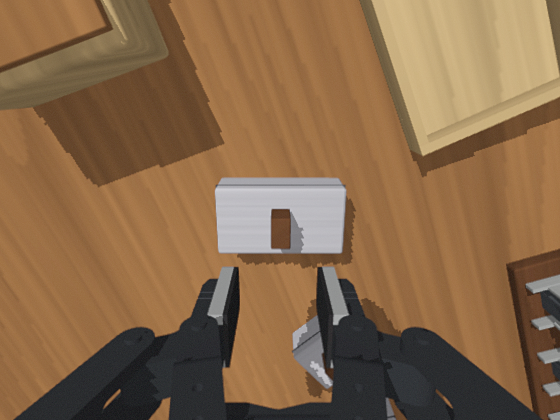

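Tin A is centred between the fingers at (280,220), and its position agrees with the first measurement.

```bash
python3 -m handwheel '[[0.2,[0,0.1,1.9],[0,0,0]],[0.2,[0,0,1.9],[0,0,0]],[0.2,[0,0,1.9],[0,0,0]],[0.2,[0,0,1.9],[0,0,0]],[1,[0,0,0],[0,0,0]],[1,[0,0,0],[0,0,0]],[1,[0,0,0],[0,0,0]],[1,[0,0,0],[0,0,0]],[1,[0,0,0],[0,0,0]],[1,[0,0,0],[0,0,0]]]' 60
python3 -m handwheel '[[1,[0,0,-1],[0,0,0]],[1,[0,0,-1.7],[0,0,0]],[1,[0,0,-2.5],[0,0,0]],[1,[0,0,-2.5],[0,0,0]],[1,[0,0,0],[0,0,-0.0868]],[1,[0,0,0],[0,0,-0.0868]],[1,[0,0,0],[0,0,-0.0868]],[1,[0,0,0],[0,0,-0.0868]],[1,[0,0,0],[0,0,-0.0868]],[1,[0,0,0],[0,0,0]]]'
python3 -c "
from h import *
x,y=SLOT['A']
chain((x,y,110,TA),(x,y,41,TA))"
```

```text
time: 6.15
ee_pos: [427.1, 192.7, 35.1]
orientation: [0.0, 0.821, 0.571, 0.001]
wrist_force: [0.1, 0.6, -0.7]
gripper_width: 0.126
grip_force: 61.2
time: 6.98
ee_pos: [426.9, 192.6, 112.3]
orientation: [0.0, 0.677, 0.736, 0.0]
wrist_force: [0.4, -0.5, -0.7]
gripper_width: 0.122
grip_force: 61.3
turn 0.007 shift [11.03 15.    0.23]
turn 0.000 shift [0.  0.  6.9]
```

```bash
python3 -m handwheel '[[1,[1.1,1.5,0],[0,0,0]],[1,[1.1,1.5,0],[0,0,0]],[1,[1.1,1.5,0],[0,0,0]],[1,[1.1,1.5,0],[0,0,0]],[1,[1.1,1.5,0],[0,0,0]],[1,[1.1,1.5,0],[0,0,0]],[1,[1.1,1.5,0],[0,0,0]],[1,[1.1,1.5,0],[0,0,0]],[1,[1.1,1.5,0],[0,0,0]],[1,[1.13,1.5,0],[0,0,0]]]'
python3 -m handwheel '[[1,[0,0,0],[0,0,0.005]],[1,[0,0,2],[0,0,0]],[1,[0,0,2],[0,0,0]],[1,[0,0,1],[0,0,0]],[1,[0,0,0],[0,0,0]],[1,[0,0,0],[0,0,0]]]'
python3 - <<'E'
from h import *
x,y=SLOT['A']
chain((x,y,42,TA))
im,c=grab("wrist");cv2.imwrite("pics/w3.png",im)
E
```

```text
time: 7.82
ee_pos: [568.2, 315.2, 111.9]
orientation: [0.0, 0.68, 0.734, 0.0]
wrist_force: [0.2, 0.5, -1.7]
gripper_width: 0.12
grip_force: 61.3
time: 8.32
ee_pos: [567.3, 314.3, 61.7]
orientation: [-0.0, 0.681, 0.733, -0.0]
wrist_force: [0.6, -0.5, -0.6]
gripper_width: 0.117
grip_force: 61.3
turn -0.004 shift [-0.02  0.06  1.97]
```

View pics/w3.png

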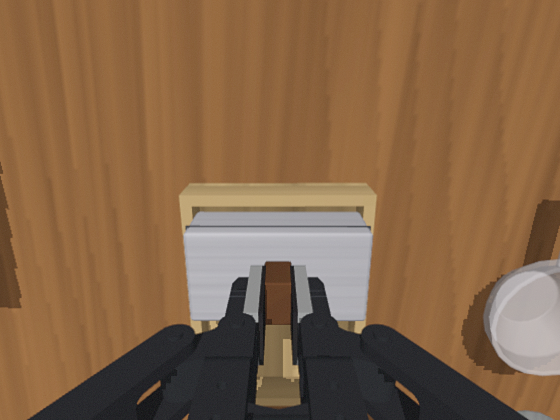

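The tin sits square over the tray. I'll lower it, release, and go above B.

```bash
python3 -m handwheel '[[1,[0,0.05,0.7],[0,0,0]],[1,[0,0,0.7],[0,0,0]],[1,[0,0,0.5],[0,0,0]],[1,[0,0,0.1],[0,0,0]],[1,[0,0,0],[0,0,0]]]'
python3 -m handwheel '[[0.4,[0,0,0],[0,0,0]],[0.4,[0,0,0],[0,0,0]],[0.4,[0,0,0],[0,0,0]],[0.4,[0,0,-1],[0,0,0]],[0.3,[0,0,-2],[0,0,0]],[0.2,[0,0,-2],[0,0,0]],[0.2,[0,0,-2.2],[0,0,0]],[0.2,[0,0,0],[0,0,0]]]'
python3 - <<'E'
from h import *
im,c=grab("wrist")
for o in tins(im,c,36): print(*o)
b=np.radians(19.3);x,y=SLOT['B']
im,c=grab("top")
for o in tins(im,c): print(*o)
chain((430.8,-122.8,110,b),(430.8,-122.8,33,b),(430.8,-122.8,110,b),(x,y,110,TA))
E
```

```text
time: 8.78
ee_pos: [567.8, 314.4, 40.9]
orientation: [-0.0, 0.68, 0.733, -0.0]
wrist_force: [0.8, 0.3, -1.0]
gripper_width: 0.116
grip_force: 61.3
time: 9.45
ee_pos: [569.6, 315.3, 119.3]
orientation: [0.001, 0.68, 0.733, 0.003]
wrist_force: [-0.4, -0.2, 1.3]
gripper_width: 0.398
grip_force: 0.0
[240. 219.] [550.9 309.4] [46.2 28.6] 4.2
[478. 288.] [715.5 275.1] [34.1 27. ] 16.3
[127.   7.] [1188.5  403.1] [95.4 52.9] 89.5
[160.   7.] [1188.1  296.9] [96.5 52.6] 90.0
[192.   8.] [1188.6  191.3] [52.4 96.3] 0.5
[259.   8.] [1190.4  -20.8] [55.7 98.2] 1.4
[293.   8.] [1190.2 -126.9] [62.6 95.1] 1.5
[326.   9.] [1193.8 -231.2] [94.8 66.3] 90.0
[393.  10.] [1198.7 -443.8] [73.8 99.2] 3.0
[425.  11.] [1202.8 -549.7] [84.1 94.7] 0.3
[457.  11.] [1206.5 -655.3] [90.5 93.4] 1.1
[158.  32.] [1103.8  297. ] [95.3 97.1] 0.3
[191.  33.] [1102.9  191.6] [91.7 94.4] 0.6
[225.  33.] [1102.7   85. ] [94.8 95.9] 1.0
[258.  34.] [1102.7  -21.1] [96.4 93.7] 89.2
[292.  34.] [1102.9 -127.3] [98.  97.3] 1.5
[326.  36.] [1102.5 -231.4] [95.8 94.4] 0.1
[360.  37.] [1102.6 -338.6] [96.  94.8] 0.0
[393.  40.] [1103.1 -444.8] [92.7 95.2] 89.2
[426.  40.] [1102.8 -549.9] [95.8 99.3] 2.7
[492.  69.] [1017.2 -761.3] [58.1 97. ] 0.7
[525.  76.] [ 997.3 -868. ] [97.7 96.6] 0.7
[528. 106.] [ 899.1 -875.5] [82.  79.5] 0.4
turn -0.262 shift [-36.75 -27.46   0.51]
turn 0.000 shift [0.  0.  7.7]
turn 0.000 shift [ 0.   0.  -7.7]
turn 0.259 shift [38.36 17.05  0.  ]
```

```bash
python3 -m handwheel '[[0.2,[0,0,0],[0,0,-0.0873]],[0.2,[0,0,0],[0,0,-0.0873]],[0.2,[0,0,0],[0,0,-0.0873]],[0.2,[-2.63,-1.96,0],[0,0,0]],[0.2,[-2.63,-1.96,0],[0,0,0]],[0.2,[-2.63,-1.96,0],[0,0,0]],[0.2,[-2.63,-1.96,0],[0,0,0]],[0.2,[-2.63,-1.96,0],[0,0,0]],[0.2,[-2.63,-1.96,0],[0,0,0]],[0.2,[-2.63,-1.96,0],[0,0,0]]]' | head -1
python3 -m handwheel '[[0.2,[-2.63,-1.96,0],[0,0,0]],[0.2,[-2.63,-1.96,0],[0,0,0]],[0.2,[-2.63,-1.96,0],[0,0,0]],[0.2,[-2.63,-1.96,0],[0,0,0]],[0.2,[-2.63,-1.96,0],[0,0,0]],[0.2,[-2.63,-1.96,0],[0,0,0]],[0.2,[-2.57,-1.96,0.1],[0,0,0]],[0.2,[0,0,0],[0,0,0]],[0.2,[0,0,0],[0,0,0]]]'
python3 - <<'E'
from h import *
im,c=grab("wrist")
for o in tins(im,c): print(*o)
b=np.radians(19.3);x,y=SLOT['B']
chain((430.8,-122.8,35,b),(430.8,-122.8,110,b),(x,y,110,TA))
E
```

```text
time: 10.38
time: 11.13
ee_pos: [429.8, -124.2, 111.8]
orientation: [-0.0, 0.58, 0.815, -0.0]
wrist_force: [0.9, 0.2, -0.9]
gripper_width: 0.397
grip_force: 0.0
[349.  56.] [438.2 -20.8] [37.8 30.3] 87.9
[278. 217.] [ 431.1 -123.4] [82.2 30.6] 19.7
turn -0.002 shift [0.03 0.07 7.69]
turn 0.000 shift [ 0.   0.  -7.5]
turn 0.259 shift [38.36 17.05  0.  ]
```

```bash
python3 -m handwheel '[[0.2,[0.05,0.1,1.9],[0,0,0]],[0.2,[0,0,1.9],[0,0,0]],[0.2,[0,0,1.9],[0,0,0]],[0.2,[0,0,1.9],[0,0,0]],[1,[0,0,0],[0,0,0]],[1,[0,0,0],[0,0,0]],[1,[0,0,0],[0,0,0]],[1,[0,0,0],[0,0,0]],[1,[0,0,0],[0,0,0]],[1,[0,0,0],[0,0,0]]]' 60
python3 -m handwheel '[[1,[0,0,-1],[0,0,0]],[1,[0,0,-1.7],[0,0,0]],[1,[0,0,-2.5],[0,0,0]],[1,[0,0,-2.8],[0,0,0]],[1,[0,0,0],[0,0,0.0873]],[1,[0,0,0],[0,0,0.0873]],[1,[0,0,0],[0,0,0.0873]],[1,[0,0,0],[0,0,0]],[1,[0,0,0],[0,0,0]]]'
python3 -c "
from h import *
x,y=SLOT['B']
chain((x,y,115,TA),(x,y,41,TA))"
```

```text
time: 12.02
ee_pos: [431.7, -122.3, 37.1]
orientation: [0.001, 0.579, 0.816, 0.0]
wrist_force: [-0.1, -0.7, -2.1]
gripper_width: 0.119
grip_force: 60.4
time: 12.77
ee_pos: [431.4, -122.4, 117.0]
orientation: [0.0, 0.679, 0.734, 0.0]
wrist_force: [-0.1, -0.2, -0.9]
gripper_width: 0.119
grip_force: 60.5
turn 0.000 shift [38.32 16.99  0.2 ]
turn 0.000 shift [0.  0.  7.4]
```

```bash
python3 -m handwheel '[[1,[2.95,1.31,0],[0,0,0]],[1,[2.95,1.31,0],[0,0,0]],[1,[2.95,1.31,0],[0,0,0]],[1,[2.95,1.31,0],[0,0,0]],[1,[2.95,1.31,0],[0,0,0]],[1,[2.95,1.31,0],[0,0,0]],[1,[2.95,1.31,0],[0,0,0]],[1,[2.95,1.31,0],[0,0,0]],[1,[2.95,1.31,0],[0,0,0]],[1,[2.95,1.31,0],[0,0,0]]]'|head -1
python3 -m handwheel '[[1,[2.95,1.31,0],[0,0,0]],[1,[2.95,1.31,0],[0,0,0]],[1,[2.92,1.27,0],[0,0,0]],[1,[0,0,2],[0,0,0]],[1,[0,0,2],[0,0,0]],[1,[0,0,0.8],[0,0,0]],[1,[0,0,0],[0,0,0]],[1,[0,0,0],[0,0,0]]]'
python3 - <<'E'
from h import *
x,y=SLOT['B']
chain((x,y,42,TA))
im,c=grab("wrist");cv2.imwrite("pics/w4.png",im)
E
```

```text
time: 13.6
time: 14.27
ee_pos: [572.1, 272.3, 68.7]
orientation: [-0.0, 0.68, 0.733, -0.0]
wrist_force: [-0.4, 0.7, -0.6]
gripper_width: 0.119
grip_force: 60.4
turn -0.002 shift [ 0.06 -0.09  2.67]
```

View pics/w4.png

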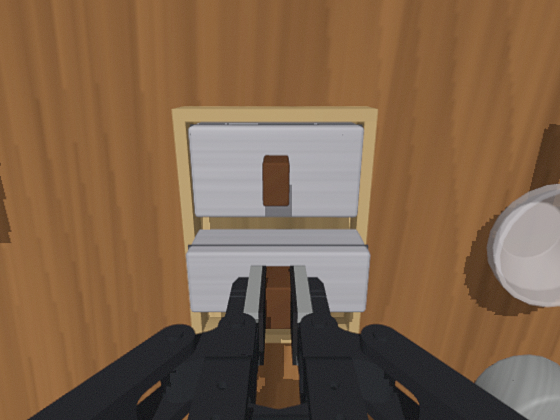

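A lies flat with its knob at (276,180), and B is square beside it with clearance. I'll lower B, release it, and go above C.

```bash
python3 -m handwheel '[[1,[0,0,0.9],[0,0,0]],[1,[0,0,0.9],[0,0,0]],[1,[0,0,0.6],[0,0,0]],[1,[0,0,0.1],[0,0,0]],[1,[0,0,0],[0,0,0]]]'
python3 -m handwheel '[[0.4,[0,0,0],[0,0,0]],[0.4,[0,0,0],[0,0,0]],[0.4,[0,0,0],[0,0,0]],[0.4,[0,0,-1],[0,0,0]],[0.3,[0,0,-2],[0,0,0]],[0.2,[0,0,-2],[0,0,0]],[0.2,[0,0,-2.2],[0,0,0]],[0.2,[0,0,0],[0,0,0]]]'
python3 - <<'E'
from h import *
b=np.radians(21.4);chain((428,78.2,112,b))
E
```

```text
time: 14.73
ee_pos: [571.8, 272.4, 42.7]
orientation: [-0.0, 0.68, 0.733, -0.0]
wrist_force: [0.3, -0.6, -1.4]
gripper_width: 0.117
grip_force: 60.5
time: 15.4
ee_pos: [573.6, 273.3, 121.2]
orientation: [0.001, 0.68, 0.733, 0.003]
wrist_force: [0.8, 0.8, 0.9]
gripper_width: 0.398
grip_force: 0.0
turn -0.298 shift [-12.85 -20.68   0.92]
```

```bash
python3 -m handwheel '[[0.2,[0,0,0],[0,0,-0.1]],[0.2,[0,0,0],[0,0,-0.1]],[0.2,[0,0,0],[0,0,-0.098]],[0.2,[-1.83,-2.95,0],[0,0,0]],[0.2,[-1.83,-2.95,0],[0,0,0]],[0.2,[-1.83,-2.95,0],[0,0,0]],[0.2,[-1.83,-2.95,0],[0,0,0]],[0.2,[-1.83,-2.95,0],[0,0,0]],[0.2,[-1.83,-2.95,0],[0,0,0]],[0.2,[-1.83,-2.95,0.7],[0,0,0]]]' | head -1
python3 -m handwheel '[[0.2,[0,0,0],[0,0,0]],[0.2,[0,0,0],[0,0,0]]]'
python3 - <<'E'
from h import *
im,c=grab("wrist")
for o in tins(im,c): print(*o)
b=np.radians(21.4);chain((428,78.2,35,b))
E
```

```text
time: 16.23
time: 16.4
ee_pos: [426.0, 77.1, 109.1]
orientation: [0.001, 0.565, 0.825, 0.001]
wrist_force: [0.6, 0.7, 0.6]
gripper_width: 0.402
grip_force: 0.0
[281. 217.] [428.3  78.3] [48.4 38.3] 21.3
[254. 334.] [440.2 -19.9] [39.1 26.3] 88.2
turn -0.002 shift [-0.01  0.14  7.42]
```

```bash
python3 -m handwheel '[[0.2,[0,0.2,1.9],[0,0,0]],[0.2,[0,0,1.9],[0,0,0]],[0.2,[0,0,1.9],[0,0,0]],[0.2,[0,0,1.8],[0,0,0]],[1,[0,0,0],[0,0,0]],[1,[0,0,0],[0,0,0]],[1,[0,0,0],[0,0,0]],[1,[0,0,0],[0,0,0]],[1,[0,0,0],[0,0,0]],[1,[0,0,0],[0,0,0]]]' 60
python3 -m handwheel '[[1,[0,0,-1],[0,0,0]],[1,[0,0,-1.7],[0,0,0]],[1,[0,0,-2.5],[0,0,0]],[1,[0,0,-2.8],[0,0,0]],[1,[0,0,0],[0,0,0.1]],[1,[0,0,0],[0,0,0.1]],[1,[0,0,0],[0,0,0.098]],[1,[0,0,0],[0,0,0]],[1,[0,0,0],[0,0,0]]]'
python3 -c "
from h import *
x,y=SLOT['C']
chain((x,y,115,TA))"
```

```text
time: 17.28
ee_pos: [428.6, 78.8, 34.0]
orientation: [0.0, 0.564, 0.826, 0.0]
wrist_force: [-0.1, 0.1, -0.8]
gripper_width: 0.12
grip_force: 61.1
time: 18.03
ee_pos: [428.3, 78.7, 114.0]
orientation: [0.0, 0.679, 0.734, 0.0]
wrist_force: [0.3, -0.3, -0.7]
gripper_width: 0.12
grip_force: 61.2
turn 0.000 shift [14.4  14.01 -0.1 ]
```

```bash
python3 -m handwheel '[[1,[2.4,2.33,0],[0,0,0]],[1,[2.4,2.33,0],[0,0,0]],[1,[2.4,2.34,0],[0,0,0]],[1,[2.4,2.34,0],[0,0,0]],[1,[2.4,2.34,0],[0,0,0]],[1,[2.4,2.33,0],[0,0,0]],[1,[0,0,2],[0,0,0]],[1,[0,0,2],[0,0,0]],[1,[0,0,0.8],[0,0,0]],[1,[0,0,0],[0,0,0]]]'
python3 -m handwheel '[[1,[0,0,0],[0,0,0]]]'|head -2
python3 - <<'E'
from h import *
x,y=SLOT['C']
chain((x,y,40,TA))
im,c=grab("wrist");cv2.imwrite("pics/w5.png",im)
E
```

```text
time: 18.87
ee_pos: [556.1, 232.4, 63.2]
orientation: [-0.001, 0.679, 0.734, -0.002]
wrist_force: [0.0, -0.3, -2.0]
gripper_width: 0.117
grip_force: 61.1
time: 18.95
ee_pos: [557.1, 232.7, 65.8]
turn -0.001 shift [ 0.04 -0.02  2.58]
```

View pics/w5.png

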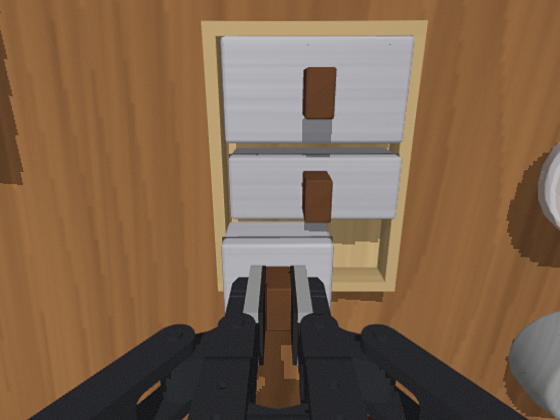

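C is square at (277,265) beside B, and A and B lie flat. I'll lower C, release it, and go above D.

```bash
python3 -m handwheel '[[1,[0,0,0.9],[0,0,0]],[1,[0,0,0.9],[0,0,0]],[1,[0,0,0.6],[0,0,0]],[1,[0,0,0.1],[0,0,0]],[1,[0,0,0],[0,0,0]]]'
python3 -m handwheel '[[0.4,[0,0,0],[0,0,0]],[0.4,[0,0,0],[0,0,0]],[0.4,[0,0,0],[0,0,0]],[0.4,[0,0,-1],[0,0,0]],[0.3,[0,0,-2],[0,0,0]],[0.2,[0,0,-2],[0,0,0]],[0.2,[0,0,-2.2],[0,0,0]],[0.2,[0,0,0],[0,0,0]]]'
python3 - <<'E'
from h import *
b=np.radians(-2);chain((438.2,-20.5,112,b))
E
```

```text
time: 19.42
ee_pos: [557.0, 232.7, 39.8]
orientation: [-0.0, 0.68, 0.733, -0.0]
wrist_force: [0.1, 0.1, -0.6]
gripper_width: 0.122
grip_force: 61.2
time: 20.08
ee_pos: [558.8, 233.5, 118.0]
orientation: [0.001, 0.68, 0.733, 0.003]
wrist_force: [0.4, 0.4, 1.3]
gripper_width: 0.399
grip_force: 0.0
turn 0.110 shift [-25.8  -11.17   0.6 ]
```

```bash
python3 -m handwheel '[[0.2,[0,0,0],[0,0,0.055]],[0.2,[0,0,0],[0,0,0.055]],[0.2,[-3.22,-1.4,0],[0,0,0]],[0.2,[-3.22,-1.4,0],[0,0,0]],[0.2,[-3.22,-1.4,0],[0,0,0]],[0.2,[-3.22,-1.4,0],[0,0,0]],[0.2,[-3.22,-1.4,0],[0,0,0]],[0.2,[-3.22,-1.4,0],[0,0,0]],[0.2,[-3.22,-1.35,0.2],[0,0,0]],[0.2,[-3.22,-1.35,0.2],[0,0,0]]]' | head -1
python3 -m handwheel '[[0.2,[0,0,0],[0,0,0]],[0.2,[0,0,0],[0,0,0]]]'
python3 - <<'E'
from h import *
im,c=grab("wrist")
for o in tins(im,c): print(*o)
b=np.radians(-2);chain((438.2,-20.3,35,b))
E
```

```text
time: 20.92
time: 21.08
ee_pos: [437.0, -22.0, 109.1]
orientation: [0.001, 0.72, 0.694, 0.0]
wrist_force: [0.3, 0.7, 0.1]
gripper_width: 0.404
grip_force: 0.0
[277. 212.] [438.2 -20.1] [38.1 30.4] 87.8
turn -0.002 shift [0.08 0.08 7.4 ]
```

```bash
python3 -m handwheel '[[0.2,[0.1,0.15,1.9],[0,0,0]],[0.2,[0,0,1.9],[0,0,0]],[0.2,[0,0,1.9],[0,0,0]],[0.2,[0,0,1.8],[0,0,0]],[1,[0,0,0],[0,0,0]],[1,[0,0,0],[0,0,0]],[1,[0,0,0],[0,0,0]],[1,[0,0,0],[0,0,0]],[1,[0,0,0],[0,0,0]],[1,[0,0,0],[0,0,0]]]' 60
python3 -m handwheel '[[1,[0,0,-1],[0,0,0]],[1,[0,0,-1.7],[0,0,0]],[1,[0,0,-2.5],[0,0,0]],[1,[0,0,-2.8],[0,0,0]],[1,[0,0,0],[0,0,-0.055]],[1,[0,0,0],[0,0,-0.055]],[1,[0,0,0],[0,0,0]],[1,[0,0,0],[0,0,0]]]'
python3 -c "
from h import *
x,y=SLOT['D']
chain((x,y,115,TA))"
```

```text
time: 21.97
ee_pos: [439.1, -19.7, 34.0]
orientation: [0.0, 0.719, 0.695, 0.0]
wrist_force: [0.4, 0.3, -2.0]
gripper_width: 0.125
grip_force: 60.9
time: 22.63
ee_pos: [438.7, -19.8, 113.9]
orientation: [0.0, 0.681, 0.733, 0.0]
wrist_force: [-0.4, -0.5, -1.5]
gripper_width: 0.12
grip_force: 61.1
turn -0.004 shift [24.3  18.1  -0.11]
```

```bash
python3 -m handwheel '[[1,[2.43,1.81,0],[0,0,0]],[1,[2.43,1.81,0],[0,0,0]],[1,[2.43,1.81,0],[0,0,0]],[1,[2.43,1.81,0],[0,0,0]],[1,[2.43,1.81,0],[0,0,0]],[1,[2.43,1.81,0],[0,0,0]],[1,[2.43,1.81,0],[0,0,0]],[1,[2.43,1.81,0],[0,0,0]],[1,[2.43,1.81,0],[0,0,0]],[1,[2.43,1.81,0],[0,0,0]]]'|head -1
python3 -m handwheel '[[1,[0,0,0],[0,0,0]],[1,[0,0,2],[0,0,0]],[1,[0,0,2],[0,0,0]],[1,[0,0,0.8],[0,0,0]],[1,[0,0,0],[0,0,0]],[1,[0,0,0],[0,0,0]]]'
python3 - <<'E'
from h import *
x,y=SLOT['D']
chain((x,y,40,TA))
im,c=grab("wrist");cv2.imwrite("pics/w6.png",im)
E
```

```text
time: 23.47
time: 23.97
ee_pos: [601.0, 235.9, 65.6]
orientation: [-0.0, 0.68, 0.733, -0.0]
wrist_force: [-0.2, 0.2, -1.4]
gripper_width: 0.116
grip_force: 61.0
turn -0.003 shift [ 0.06 -0.06  2.56]
```

View pics/w6.png

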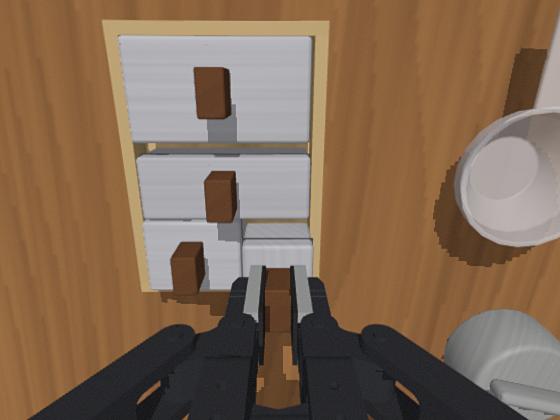

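D is in line at (277,280) with a gap to C. I'll lower it, release, and move to a viewpoint over the scoops.

```bash
python3 -m handwheel '[[1,[0,0,0.9],[0,0,0]],[1,[0,0,0.9],[0,0,0]],[1,[0,0,0.6],[0,0,0]],[1,[0,0,0.1],[0,0,0]],[1,[0,0,0],[0,0,0]]]'
python3 -m handwheel '[[0.4,[0,0,0],[0,0,0]],[0.4,[0,0,0],[0,0,0]],[0.4,[0,0,0],[0,0,0]],[0.4,[0,0,-1],[0,0,0]],[0.4,[0,0,-2],[0,0,0]],[0.2,[0,0,-3],[0,0,0]],[0.2,[0,0,-3],[0,0,0]],[0.2,[0,0,-3],[0,0,0]],[0.2,[0,0,-3],[0,0,0]],[0.2,[0,0,0],[0,0,0]]]'
python3 - <<'E'
from h import *
chain((490,-290,220,0))
E
```

```text
time: 24.43
ee_pos: [600.8, 236.0, 39.6]
orientation: [-0.0, 0.68, 0.733, -0.0]
wrist_force: [0.5, 0.3, -1.2]
gripper_width: 0.121
grip_force: 61.0
time: 25.27
ee_pos: [602.7, 236.7, 198.4]
orientation: [0.002, 0.68, 0.733, 0.004]
wrist_force: [0.4, 0.5, 1.8]
gripper_width: 0.397
grip_force: 0.0
turn 0.075 shift [-52.67 -11.27  -2.16]
```

```bash
python3 -m handwheel '[[0.2,[0,0,0],[0,0,0.075]],[0.2,[-3.3,0,-0.13],[0,0,0]],[0.2,[-3.3,0,-0.13],[0,0,0]],[0.2,[-3.3,0,-0.13],[0,0,0]],[0.2,[-3.3,0,-0.13],[0,0,0]],[0.2,[-3.3,0,-0.13],[0,0,0]],[0.2,[-3.3,0,-0.13],[0,0,0]],[0.2,[0,0,0],[0,0,0]],[0.2,[0,0,0],[0,0,0]]]'|head -1
python3 - <<'E'
from h import *
im,c=grab("wrist");cv2.imwrite("pics/w7.png",im);import pickle;pickle.dump(c,open("c7.pkl","wb"))
im,c=grab("scene");cv2.imwrite("pics/s7.png",im)
E
python3 -m handwheel '[[0.2,[-3.3,-1.1,-0.13],[0,0,0]],[0.2,[-3.3,-1.1,-0.13],[0,0,0]],[0.2,[-3.3,-1.1,-0.13],[0,0,0]],[0.2,[-3.3,-1.1,-0.13],[0,0,0]],[0.2,[-3.3,-1.1,-0.13],[0,0,0]],[0.2,[-3.3,-1.1,-0.13],[0,0,0]],[0.2,[-3.3,-1.1,-0.13],[0,0,0]],[0.2,[-3.3,-1.1,-0.13],[0,0,0]],[0.2,[-3.3,-1.1,-0.13],[0,0,0]],[0.2,[-3.3,-1.1,-0.13],[0,0,0]]]'|head -1
python3 -m handwheel '[[0.2,[0,0,0],[0,0,0]],[0.2,[0,0,0],[0,0,0]]]'
python3 - <<'E'
from h import *
im,c=grab("wrist");cv2.imwrite("pics/w8.png",im);import pickle;pickle.dump(c,open("c8.pkl","wb"))
a=cv2.imread("pics/w7.png");cv2.imwrite("pics/w78.png",np.hstack([cv2.resize(a,(400,300)),cv2.resize(im,(400,300))]))
E
```

```text
time: 26.02
time: 26.95
time: 27.12
ee_pos: [491.1, -292.3, 211.1]
orientation: [-0.0, 0.708, 0.707, 0.0]
wrist_force: [-0.1, 0.6, 0.0]
gripper_width: 0.399
grip_force: 0.0
```

View pics/w78.png

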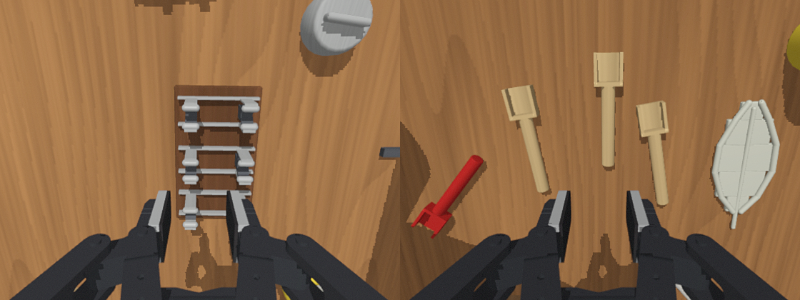

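The left view shows the rack base spanning (175-262, 85-230). The right view shows three bamboo scoops at (527,140), (608,110) and (655,155) with their heads up. The red one at (450,195) is the look-alike. Now I'll measure the scoops and the rack.

```bash
cat >> h.py <<'E'
def scoops(im,c,z=9.,off=0.):
    """per bamboo scoop: pixel, handle middle xy, direction (rad) of +x (to the head), total length"""
    hsv=cv2.cvtColor(im,cv2.COLOR_BGR2HSV);m=((hsv[...,0]>=17)&(hsv[...,0]<28)&(hsv[...,1]<125)&(hsv[...,1]>60)&(hsv[...,2]>110)).astype(np.uint8)
    m=cv2.morphologyEx(m,cv2.MORPH_OPEN,np.ones((3,3),np.uint8));n,l,st,ce=cv2.connectedComponentsWithStats(m);out=[]
    for i in range(1,n):
        if st[i,4]<500: continue
        ys,xs=np.nonzero(l==i);P=cast(c,np.c_[xs,ys],z);mu=P.mean(0);d=np.linalg.svd(P-mu,full_matrices=False)[2][0]
        s=(P-mu)@d;q=(P-mu)@np.array([-d[1],d[0]])
        if np.ptp(s)<120 or np.ptp(s)>180: continue
        hi=np.ptp(q[s>np.percentile(s,90)]);lo=np.ptp(q[s<np.percentile(s,10)])
        if lo>hi: d,s,q=-d,-s,-q
        k=(s>s.min()+8)&(s<s.min()+100);b=np.arange(s.min()+8,s.min()+98,6)
        mid=np.array([[(t+3),(q[(s>=t)&(s<t+6)].max()+q[(s>=t)&(s<t+6)].min())/2] for t in b if ((s>=t)&(s<t+6)).sum()>5])
        a,b0=np.polyfit(mid[:,0],mid[:,1],1);nrm=np.array([-d[1],d[0]]);e=d+a*nrm;e/=np.linalg.norm(e)
        w=np.median([np.ptp(q[(s>=t)&(s<t+6)]) for t in b])
        sm=s.min()+56;p=mu+sm*d+(a*sm+b0)*nrm
        out.append((ce[i].round(),p.round(1),round(float(np.arctan2(e[1],e[0])),3),round(float(np.ptp(s)),1),round(float(w),1)))
    return out
E
python3 - <<'E'
from h import *
import pickle
c8=pickle.load(open("c8.pkl","rb"));im=cv2.imread("pics/w8.png")
for o in scoops(im,c8): print(*o)
c7=pickle.load(open("c7.pkl","rb"));im=cv2.imread("pics/w7.png");hsv=cv2.cvtColor(im,cv2.COLOR_BGR2HSV).astype(int)
m=(hsv[...,2]<100)&(hsv[...,1]>100)
L,Rr=[],[]
for r in range(130,255,4):
    xs=np.nonzero(m[r,225:385])[0]+225
    if len(xs)>20: L.append((xs.min(),r));Rr.append((xs.max(),r))
T=[(x,np.nonzero(m[100:260,x])[0].min()+100) for x in range(255,360,4) if m[100:260,x].any()]
for E in(L,Rr,T):
    P=cast(c7,E,12);print(P[::4].round(1).tolist())
E
```

```text
[291. 137.] [ 504.7 -296.4] 1.582 153.4 17.0
[178. 181.] [ 401.9 -338.1] 1.725 154.6 18.2
[357. 200.] [ 578.3 -359.6] 1.76 156.6 17.6
[[572.6, 71.6], [576.2, 38.3], [589.0, 22.8]]
[[676.9, 71.3], [654.3, 38.1], [670.2, 22.6]]
[[581.6, 73.3], [595.7, 30.6], [610.4, 72.4], [624.8, 72.4], [638.7, 85.5], [653.5, 72.3], [670.7, 29.4]]
```

```bash
python3 - <<'E'
from h import *
import pickle
c7=pickle.load(open("c7.pkl","rb"));im=cv2.imread("pics/w7.png")
g=cv2.cvtColor(im,cv2.COLOR_BGR2GRAY)
for r in(160,190): print(r,g[r,236:260].tolist(),g[r,350:378].tolist())
for x in(270,320): print(x,g[108:150,x].tolist())
# bright rails/jaws
hsv=cv2.cvtColor(im,cv2.COLOR_BGR2HSV).astype(int);b=((hsv[...,1]<40)&(hsv[...,2]>140)).astype(np.uint8);b[:,:235]=0;b[:,375:]=0;b[:110]=0;b[330:]=0
n,l,st,ce=cv2.connectedComponentsWithStats(b)
for i in range(1,n):
    if st[i,4]>15: print(st[i].tolist(),ce[i].round(1))
E
```

```text
160 [119, 116, 114, 114, 114, 111, 112, 113, 86, 72, 80, 76, 75, 69, 72, 77, 81, 85, 82, 82, 85, 83, 83, 85] [54, 55, 55, 66, 83, 86, 89, 93, 90, 89, 86, 89, 82, 86, 118, 127, 126, 127, 128, 125, 125, 123, 125, 122, 120, 118, 121, 128]
190 [120, 117, 114, 114, 113, 112, 110, 112, 113, 78, 78, 81, 78, 77, 77, 81, 81, 81, 78, 79, 77, 76, 77, 79] [54, 78, 81, 87, 87, 89, 89, 90, 87, 87, 83, 102, 127, 134, 132, 132, 134, 134, 133, 132, 133, 130, 126, 127, 128, 130, 131, 131]
270 [130, 131, 131, 130, 130, 130, 130, 131, 130, 131, 133, 104, 77, 86, 85, 80, 85, 82, 80, 82, 83, 84, 84, 84, 82, 85, 137, 172, 178, 170, 161, 159, 162, 160, 159, 167, 174, 177, 178, 178, 185, 201]
320 [122, 123, 122, 122, 120, 121, 121, 119, 118, 122, 121, 112, 86, 75, 74, 74, 75, 73, 72, 74, 73, 74, 76, 73, 72, 70, 90, 142, 175, 182, 182, 161, 99, 47, 43, 48, 48, 49, 44, 50, 61, 74]
[248, 134, 116, 22, 1191] [307.1 142.5]
[249, 171, 30, 14, 305] [264.7 177.1]
[283, 171, 52, 6, 269] [307.8 173.8]
[337, 172, 24, 14, 279] [348.7 178.5]
[249, 204, 109, 29, 1262] [304.3 216.1]
[250, 236, 9, 6, 53] [254.1 238.5]
[281, 236, 50, 7, 295] [305.3 239.4]
[349, 237, 6, 7, 24] [351.4 239.8]
[255, 246, 23, 12, 233] [266.1 251.2]
[332, 247, 22, 12, 233] [342.5 252.2]
[250, 265, 27, 36, 582] [263.8 283.9]
[281, 266, 36, 7, 235] [299.4 268.9]
[323, 267, 29, 58, 774] [335.4 291.7]
[280, 295, 36, 7, 237] [298.4 297.8]
[256, 308, 21, 14, 244] [265.9 314.5]
```

```bash
python3 -c "
import cv2
im=cv2.imread('pics/w7.png');cv2.imwrite('pics/z7.png',cv2.resize(im[105:335,225:395],None,fx=2.6,fy=2.6,interpolation=cv2.INTER_CUBIC))"
```

```text
(no output)
```

View pics/z7.png

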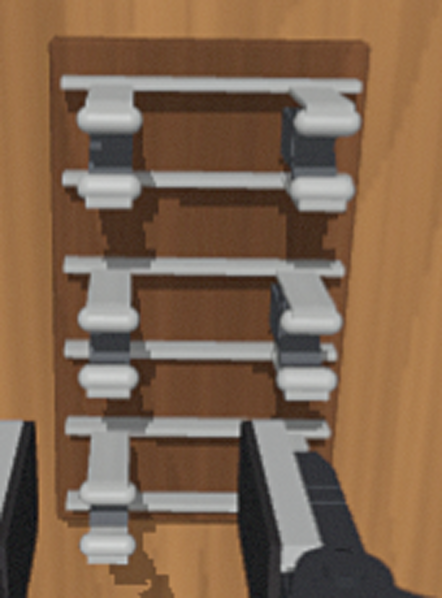

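The enlarged crop shows all three clips with jaw stations. Nose centres are near (110,120) and (325,120) for the top clip, (108,318) and (310,318) for the middle one, and (107,492) for the bottom-left one. I'll cast those.

```bash
python3 - <<'E'
from h import *
import pickle
c=pickle.load(open("c7.pkl","rb"));im=cv2.imread("pics/w7.png");g=cv2.cvtColor(im,cv2.COLOR_BGR2GRAY).astype(int)
def f(q): q=np.array(q,float)/2.6+[225,105]-.3; return q
J=dict(top_u=[(110,120),(325,121)],top_l=[(110,186),(323,187)],mid_u=[(108,318),(310,319)],mid_l=[(107,378),(307,380)],bot=[(107,492),(106,541)])
for k,v in J.items(): print(k,cast(c,f(v),56).round(1).tolist())
for k,v in dict(r1=[(200,85),(215,181)],r2=[(200,268),(205,351)],r3=[(180,427),(180,501)]).items(): print(k,cast(c,f(v),14).round(1).tolist(),cast(c,f(v),40).round(1).tolist())
L=[(np.nonzero(g[r,236:262]<98)[0].min()+236-.5,r) for r in range(125,195,5)]
Rr=[(np.nonzero(g[r,340:378]>104)[0].min()+340-.5,r) for r in (122,125,128,130,190,195,198,200)]
T=[(x,np.nonzero(g[108:135,x]<98)[0].min()+108-.5) for x in range(255,360,7)]
for E in(L,Rr,T):
    P=cast(c,E,12);print(P.round(1)[::2].tolist(),P.mean(0).round(1))
E
```

```text
top_u [[593.6, 71.3], [658.6, 70.8]]
top_l [[593.4, 50.8], [659.3, 50.3]]
mid_u [[592.2, 6.8], [657.8, 6.4]]
mid_l [[591.6, -14.6], [658.0, -15.4]]
bot [[591.1, -58.0], [590.5, -77.8]]
r1 [[623.3, 75.8], [629.3, 42.2]] [[621.6, 79.4], [627.2, 48.5]]
r2 [[624.7, 9.6], [627.2, -23.4]] [[622.9, 18.5], [625.2, -12.0]]
r3 [[618.2, -55.5], [618.6, -88.5]] [[616.9, -41.5], [617.3, -71.9]]
[[571.8, 86.5], [571.5, 77.8], [571.2, 68.9], [570.9, 59.8], [570.6, 50.6], [570.3, 41.2], [569.9, 31.6]] [570.9  57.2]
[[680.4, 88.8], [680.8, 83.6], [680.7, 26.5], [680.3, 18.6]] [680.5  52.9]
[[582.1, 92.1], [594.4, 91.2], [606.7, 91.2], [619.1, 91.2], [631.4, 91.1], [643.8, 91.1], [656.1, 90.2], [668.4, 90.1]] [625.3  91.1]
```

```bash
cat >> h.py <<'E'
RX=-0.017;CL={1:(626.6,60.9),2:(625.5,-4.1),3:(624.4,-69.1)};PC=RX+np.pi/2
E
python3 - <<'E'
from h import *
im,c=grab("wrist")
for o in scoops(im,c): print(*o)
chain((504.7,-296.4,110,0.011))
E
```

```text
[291. 138.] [ 504.7 -296.5] 1.58 153.4 16.8
[178. 182.] [ 401.9 -338.2] 1.724 154.8 18.1
[357. 201.] [ 578.3 -359.6] 1.76 156.5 17.5
turn -0.010 shift [-0.57  1.3  10.11]
```

```bash
python3 -m handwheel '[[0,[-0.15,0.32,2.5],[0,0,-0.01]],[0,[-0.14,0.33,2.5],[0,0,0]],[0,[-0.14,0.33,2.5],[0,0,0]],[0,[-0.14,0.32,2.5],[0,0,0]],[0,[0,0,0],[0,0,0]],[0,[0,0,0],[0,0,0]]]'
python3 - <<'E'
from h import *
im,c=grab("wrist")
for o in scoops(im,c): print(*o)
chain((504.7,-296.4,3,0.011))
E
```

```text
time: 27.72
ee_pos: [504.3, -296.0, 110.6]
orientation: [-0.001, 0.703, 0.711, -0.0]
wrist_force: [0.3, -0.2, 0.9]
gripper_width: 0.499
grip_force: 0.0
[278. 148.] [ 504.7 -297.3] 1.583 154.4 17.2
[122. 211.] [ 401.9 -339.2] 1.722 155.6 19.6
[366. 221.] [ 574.8 -334.9] 1.788 132.1 17.9
turn 0.001 shift [ 0.02 -0.   10.92]
```

```bash
python3 -m handwheel '[[0,[0,0,2.5],[0,0,0]],[0,[0,0,2.5],[0,0,0]],[0,[0,0,2.5],[0,0,0]],[0,[0,0,2],[0,0,0]],[0,[0,0,1],[0,0,0]],[0,[0,0,0.2],[0,0,0]],[0,[0,0,0],[0,0,0]],[0,[0,0,0],[0,0,0]]]' 100
python3 -m handwheel '[[1,[0,0,0],[0,0,0]],[1,[0,0,0],[0,0,0]],[1,[0,0,0],[0,0,0]],[1,[0,0,0],[0,0,0]],[1,[0,0,0],[0,0,0]],[1,[0,0,0],[0,0,0]]]' 
python3 -m handwheel '[[1,[0,0,-1],[0,0,0]],[1,[0,0,-2],[0,0,0]],[1,[0,0,-2.5],[0,0,0]],[1,[0,0,-3],[0,0,0]],[1,[0,0,-3],[0,0,0]],[1,[0,0,0],[0,0,0]],[1,[0,0,0],[0,0,0]]]'
python3 - <<'E'
from h import *
x,y=CL[2];chain((x,y,120,1.571-.017-.0),(x,y,70,PC))
im,c=grab("wrist");cv2.imwrite("pics/h1.png",im);print(scoops(im,c,115))
E
```

```text
time: 28.43
ee_pos: [505.0, -297.9, 6.1]
orientation: [0.001, 0.703, 0.711, 0.0]
wrist_force: [0.1, 0.0, 0.4]
gripper_width: 0.495
grip_force: 0.0
time: 28.93
ee_pos: [504.8, -297.9, 5.8]
orientation: [0.001, 0.704, 0.711, 0.0]
wrist_force: [-1.4, 1.5, 10.2]
gripper_width: 0.163
grip_force: 97.9
time: 29.52
ee_pos: [504.8, -298.0, 121.9]
orientation: [0.002, 0.704, 0.711, 0.0]
wrist_force: [-0.1, 0.6, 0.4]
gripper_width: 0.163
grip_force: 98.1
turn -1.544 shift [-11.57  29.59   0.19]
turn 0.000 shift [0. 0. 5.]
[(array([277., 172.]), array([ 505.7, -311.8]), 1.587, 170.2, 17.5)]
```

```bash
python3 -m handwheel '[[1,[0,0,0],[0,0,-0.0965]],[1,[0,0,0],[0,0,-0.0965]],[1,[0,0,0],[0,0,-0.0965]],[1,[0,0,0],[0,0,-0.0965]],[1,[0,0,0],[0,0,-0.0965]],[1,[0,0,0],[0,0,-0.0965]],[1,[0,0,0],[0,0,-0.0965]],[1,[0,0,0],[0,0,-0.0965]],[1,[0,0,0],[0,0,-0.0965]],[1,[0,0,0],[0,0,-0.0965]]]' | head -1
python3 -m handwheel '[[1,[0,0,0],[0,0,-0.0965]],[1,[0,0,0],[0,0,-0.0965]],[1,[0,0,0],[0,0,-0.0965]],[1,[0,0,0],[0,0,-0.0965]],[1,[0,0,0],[0,0,-0.0965]],[1,[0,0,0],[0,0,-0.0965]],[1,[0,0,0],[0,0,0]]]' | head -1
python3 -m handwheel '[[1,[-1.16,2.96,0],[0,0,0]],[1,[-1.16,2.96,0],[0,0,0]],[1,[-1.16,2.96,0],[0,0,0]],[1,[-1.16,2.96,0],[0,0,0]],[1,[-1.16,2.96,0],[0,0,0]],[1,[-1.16,2.96,0],[0,0,0]],[1,[-1.16,2.96,0],[0,0,0]],[1,[-1.16,2.96,0],[0,0,0]],[1,[-1.16,2.96,0],[0,0,0]],[1,[-1.16,2.96,0],[0,0,0]]]' | head -1
python3 -m handwheel '[[1,[0,0,1.5],[0,0,0]],[1,[0,0,1.5],[0,0,0]],[1,[0,0,1],[0,0,0]],[1,[0,0,0],[0,0,0]],[1,[0,0,0],[0,0,0]]]'
python3 - <<'E'
from h import *
x,y=CL[2];chain((x,y,45,PC))
im,c=grab("wrist");cv2.imwrite("pics/h2.png",im);print(scoops(im,c,84))
E
```

```text
time: 30.4
time: 30.98
time: 31.82
time: 32.23
ee_pos: [624.3, -4.4, 78.1]
orientation: [-0.001, 0.009, 1.0, -0.0]
wrist_force: [0.5, -0.2, 0.4]
gripper_width: 0.162
grip_force: 98.1
turn -0.002 shift [-0.12  0.03  3.31]
[(array([277., 171.]), array([625.8,  -3.8]), 3.13, 155.6, 17.2)]
```

```bash
python3 -m handwheel '[[1,[0,0,0.9],[0,0,0]],[1,[0,0,0.9],[0,0,0]],[1,[0,0,0.3],[0,0,0]],[1,[0,0,0.2],[0,0,0]],[1,[0,0,0.2],[0,0,0]]]' 120
python3 -m handwheel '[[1,[0,0,0.2],[0,0,0]],[1,[0,0,0.2],[0,0,0]],[1,[0,0,0.1],[0,0,0]]]'
python3 -m handwheel '[[1,[0,0,0.2],[0,0,0]],[1,[0,0,0.1],[0,0,0]],[1,[0,0,0],[0,0,0]]]'
python3 - <<'E'
from h import *
im,c=grab("wrist");cv2.imwrite("pics/h3.png",im)
for z in(48,54): print(scoops(im,c,z))
E
```

```text
time: 32.7
ee_pos: [625.5, -4.3, 54.8]
orientation: [0.001, 0.009, 1.0, -0.001]
wrist_force: [-1.4, -5.5, 11.2]
gripper_width: 0.154
grip_force: 122.1
time: 32.95
ee_pos: [625.3, -4.3, 49.1]
orientation: [0.0, 0.009, 1.0, -0.001]
wrist_force: [1.2, -4.8, 1.8]
gripper_width: 0.148
grip_force: 121.2
time: 33.2
ee_pos: [624.9, -4.6, 45.5]
orientation: [-0.0, 0.009, 1.0, -0.001]
wrist_force: [0.2, -8.9, -1.1]
gripper_width: 0.154
grip_force: 120.8
[(array([277., 167.]), array([630.6,  -4.1]), 3.126, 160.1, 14.3)]
[(array([277., 167.]), array([624.4,  -4. ]), 3.126, 153.2, 14.2)]
```

```bash
python3 -m handwheel '[[1,[0,0,0.2],[0,0,0]],[1,[0,0,0.1],[0,0,0]],[1,[0,0,0],[0,0,0]]]'
python3 - <<'E'
from h import *
im,c=grab("wrist");cv2.imwrite("pics/h4.png",im)
for z in(48,54): print(scoops(im,c,z))
E
python3 -m handwheel '[[1,[0,0,0.2],[0,0,0]],[1,[0,0,0],[0,0,0]]]'
```

```text
time: 33.5
ee_pos: [625.3, -5.0, 44.8]
orientation: [0.0, 0.009, 1.0, -0.001]
wrist_force: [-11.0, -10.8, 21.6]
gripper_width: 0.154
grip_force: 123.6
[(array([277., 166.]), array([630.3,  -4.5]), 3.126, 159.5, 13.9)]
[(array([277., 166.]), array([624.1,  -4.5]), 3.127, 152.7, 13.5)]
time: 33.72
ee_pos: [625.4, -5.1, 44.6]
orientation: [0.001, 0.009, 1.0, -0.001]
wrist_force: [-21.5, -11.2, 39.5]
gripper_width: 0.154
grip_force: 125.8
```

```bash
python3 -m handwheel '[[1,[0,0,-0.3],[0,0,0]],[0.2,[0,0,0],[0,0,0]],[0.2,[0,0,0],[0,0,0]],[0.2,[0,0,0],[0,0,0]],[0.2,[0,0,0],[0,0,0]],[0.2,[0,0,-1.5],[0,0,0]],[0.2,[0,0,-2.5],[0,0,0]],[0.2,[0,0,-3],[0,0,0]],[0.2,[0,0,-3],[0,0,0]],[0.2,[0,0,0],[0,0,0]]]' 100
python3 - <<'E'
from h import *
im,c=grab("wrist");cv2.imwrite("pics/h5.png",im)
for z in(48,54): print(scoops(im,c,z))
chain((578.3,-356,115,0.189))
im,c=grab("top");cv2.imwrite("pics/t5.png",im)
for z in (9,48): print(*scoops(im,c,z))
E
```

```text
time: 34.55
ee_pos: [627.1, -3.4, 152.0]
orientation: [0.004, 0.008, 1.0, -0.0]
wrist_force: [0.3, 0.4, 0.7]
gripper_width: 0.398
grip_force: 0.0
[(array([275., 138.]), array([625.3,  -4.4]), 3.126, 154.4, 17.5)]
[(array([275., 138.]), array([621.9,  -4.3]), 3.125, 150.6, 17.1)]
turn 1.365 shift [-33.72 -11.36   3.39]
```

View pics/h5.png

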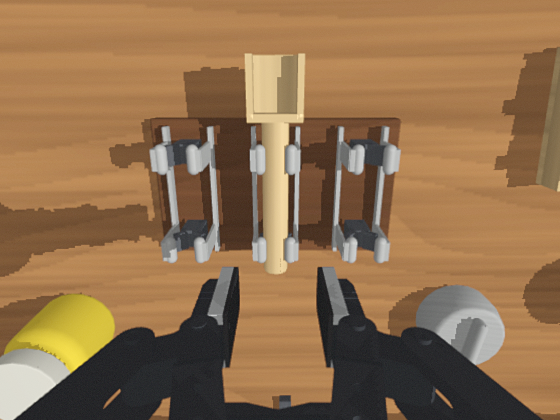

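The picture shows the scoop held under both jaw pairs of the middle clip, with its handle from (276,120) to (276,270). Its middle is at (625.3,-4.4), so it is home. Next is the scoop at (578,-358).

```bash
python3 -m handwheel '[[0,[0,0,0],[0,0,0.0975]],[0,[0,0,0],[0,0,0.0975]],[0,[0,0,0],[0,0,0.0975]],[0,[0,0,0],[0,0,0.0975]],[0,[0,0,0],[0,0,0.0975]],[0,[0,0,0],[0,0,0.0975]],[0,[0,0,0],[0,0,0.0975]],[0,[0,0,0],[0,0,0.0975]],[0,[0,0,0],[0,0,0.0975]],[0,[0,0,0],[0,0,0.0975]]]' | head -1
python3 -m handwheel '[[0,[0,0,0],[0,0,0.0975]],[0,[0,0,0],[0,0,0.0975]],[0,[0,0,0],[0,0,0.0975]],[0,[0,0,0],[0,0,0.0975]],[0,[-2.81,-0.95,0],[0,0,0]],[0,[-2.81,-0.95,0],[0,0,0]],[0,[-2.81,-0.95,0],[0,0,0]],[0,[-2.81,-0.95,0],[0,0,0]],[0,[-2.81,-0.95,0],[0,0,0]],[0,[-2.81,-0.95,0],[0,0,0]]]' | head -1
python3 -m handwheel '[[0,[-2.81,-0.95,0],[0,0,0]],[0,[-2.81,-0.95,0],[0,0,0]],[0,[-2.81,-0.95,0],[0,0,0]],[0,[-2.81,-0.95,0],[0,0,0]],[0,[-2.81,-0.95,1.5],[0,0,0]],[0,[-2.81,-0.95,1.9],[0,0,0]],[0,[0,0,0],[0,0,0]],[0,[0,0,0],[0,0,0]]]'
python3 - <<'E'
from h import *
im,c=grab("wrist");cv2.imwrite("pics/h6.png",im)
for o in scoops(im,c): print(*o); chain((*o[1],4,o[2]-np.pi/2))
E
```

```text
time: 35.48
time: 36.32
time: 36.98
ee_pos: [575.2, -356.8, 107.6]
orientation: [-0.002, 0.638, 0.77, -0.0]
wrist_force: [0.3, 0.7, 0.4]
gripper_width: 0.5
grip_force: 0.0
[ 18. 120.] [ 399.9 -315.2] -1.52 134.1 16.3
turn 3.279 shift [-4.97 17.37 10.49]
[281. 152.] [ 578.2 -359.1] 1.762 154.1 17.1
turn -0.003 shift [-0.34  0.17 10.49]
```

```bash
python3 -m handwheel '[[0,[-0.25,0.2,2.5],[0,0,-0.003]],[0,[0,0,2.5],[0,0,0]],[0,[0,0,2.5],[0,0,0]],[0,[0,0,2],[0,0,0]],[0,[0,0,1],[0,0,0]],[0,[0,0,0],[0,0,0]],[0,[0,0,0],[0,0,0]],[0,[0,0,0],[0,0,0]]]' 100
python3 -m handwheel '[[1,[0,0,0],[0,0,0]],[1,[0,0,0],[0,0,0]],[1,[0,0,0],[0,0,0]],[1,[0,0,0],[0,0,0]],[1,[0,0,0],[0,0,0]],[1,[0,0,0],[0,0,0]]]' 
python3 -m handwheel '[[1,[0,0,-1],[0,0,0]],[1,[0,0,-2],[0,0,0]],[1,[0,0,-2.5],[0,0,0]],[1,[0,0,-3],[0,0,0]],[1,[0,0,-3],[0,0,0]],[1,[0,0,0],[0,0,0]],[1,[0,0,0],[0,0,0]]]'
python3 - <<'E'
from h import *
x,y=CL[3];chain((x,y-.5,120,PC))
im,c=grab("wrist");print(scoops(im,c,pose()[1][2]+6))
E
```

```text
time: 37.7
ee_pos: [579.7, -358.3, 7.0]
orientation: [0.001, 0.636, 0.772, 0.0]
wrist_force: [0.1, 0.2, 0.3]
gripper_width: 0.5
grip_force: 0.0
time: 38.2
ee_pos: [579.5, -358.6, 6.9]
orientation: [0.001, 0.636, 0.772, 0.0]
wrist_force: [-1.6, 2.1, 8.9]
gripper_width: 0.163
grip_force: 97.9
time: 38.78
ee_pos: [579.6, -358.7, 123.2]
orientation: [0.002, 0.636, 0.772, 0.0]
wrist_force: [0.4, 1.2, -0.2]
gripper_width: 0.162
grip_force: 98.0
turn -1.362 shift [-3.99 28.98  0.32]
[(array([276., 173.]), array([ 580.7, -361.4]), 1.771, 157.2, 16.4)]
```

```bash
python3 -m handwheel '[[1,[0,0,0],[0,0,-0.0973]],[1,[0,0,0],[0,0,-0.0973]],[1,[0,0,0],[0,0,-0.0973]],[1,[0,0,0],[0,0,-0.0973]],[1,[0,0,0],[0,0,-0.0973]],[1,[0,0,0],[0,0,-0.0973]],[1,[0,0,0],[0,0,-0.0973]],[1,[0,0,0],[0,0,-0.0973]],[1,[0,0,0],[0,0,-0.0973]],[1,[0,0,0],[0,0,-0.0973]]]' | head -1
python3 -m handwheel '[[1,[0,0,0],[0,0,-0.0973]],[1,[0,0,0],[0,0,-0.0973]],[1,[0,0,0],[0,0,-0.0973]],[1,[0,0,0],[0,0,-0.0973]],[1,[0,0,0],[0,0,0]]]' | head -1
python3 -m handwheel '[[1,[-0.4,2.9,0],[0,0,0]],[1,[-0.4,2.9,0],[0,0,0]],[1,[-0.4,2.9,0],[0,0,0]],[1,[-0.4,2.9,0],[0,0,0]],[1,[-0.4,2.9,0],[0,0,0]],[1,[-0.4,2.9,0],[0,0,0]],[1,[-0.4,2.9,0],[0,0,0]],[1,[-0.4,2.9,0],[0,0,0]],[1,[-0.4,2.9,0],[0,0,0]],[1,[-0.4,2.88,0],[0,0,0]]]' | head -1
python3 -m handwheel '[[1,[0,0,1.5],[0,0,0]],[1,[0,0,1.5],[0,0,0]],[1,[0,0,1],[0,0,0]],[1,[0,0,0],[0,0,0]],[1,[0,0,0],[0,0,0]]]'
python3 - <<'E'
from h import *
x,y=CL[3];chain((x,y-.5,45.5,PC))
im,c=grab("wrist");cv2.imwrite("pics/h7.png",im);print(scoops(im,c,pose()[1][2]+6))
E
```

```text
time: 39.67
time: 40.08
time: 40.92
time: 41.33
ee_pos: [623.0, -70.0, 78.9]
orientation: [-0.001, 0.009, 1.0, 0.0]
wrist_force: [-0.2, 0.7, -0.8]
gripper_width: 0.159
grip_force: 98.0
turn -0.002 shift [-0.14  0.04  3.34]
[(array([276., 172.]), array([623.4, -69.4]), 3.135, 153.4, 16.8)]
```

```bash
python3 -m handwheel '[[1,[-0.1,0,0.9],[0,0,-0.008]],[1,[0,0,0.9],[0,0,0]],[1,[0,0,0.3],[0,0,0]],[1,[0,0,0.2],[0,0,0]],[1,[0,0,0.2],[0,0,0]]]' 120
python3 -m handwheel '[[1,[0,0,0.2],[0,0,0]],[1,[0,0,0.2],[0,0,0]],[1,[0,0,0.2],[0,0,0]],[1,[0,0,0.2],[0,0,0]],[1,[0,0,0],[0,0,0]]]'
python3 -m handwheel '[[1,[0,0,0.2],[0,0,0]],[1,[0,0,0],[0,0,0]]]'
```

```text
time: 41.8
ee_pos: [624.6, -69.4, 54.9]
orientation: [-0.0, 0.004, 1.0, -0.0]
wrist_force: [-1.0, -3.1, 2.9]
gripper_width: 0.147
grip_force: 118.8
time: 42.22
ee_pos: [624.4, -69.7, 46.7]
orientation: [-0.0, 0.004, 1.0, -0.0]
wrist_force: [-0.5, -8.6, -3.6]
gripper_width: 0.148
grip_force: 119.4
time: 42.38
ee_pos: [624.6, -69.7, 46.5]
orientation: [-0.0, 0.004, 1.0, -0.001]
wrist_force: [-11.4, -8.0, 16.3]
gripper_width: 0.153
grip_force: 121.7
```

```bash
python3 -m handwheel '[[1,[0,0,0.2],[0,0,0]],[1,[0,0,0],[0,0,0]]]'
python3 -m handwheel '[[1,[0,0,-0.3],[0,0,0]],[0.2,[0,0,0],[0,0,0]],[0.2,[0,0,0],[0,0,0]],[0.2,[0,0,0],[0,0,0]],[0.2,[0,0,0],[0,0,0]],[0.2,[0,0,-1.5],[0,0,0]],[0.2,[0,0,-2.5],[0,0,0]],[0.2,[0,0,-3],[0,0,0]],[0.2,[0,0,-3],[0,0,0]],[0.2,[0,0,0],[0,0,0]]]' 100
python3 - <<'E'
from h import *
im,c=grab("wrist");cv2.imwrite("pics/h8.png",im)
for z in(48,54): print(scoops(im,c,z))
chain((401.9,-337,120,0.154))
E
```

```text
time: 42.55
ee_pos: [624.7, -69.8, 46.3]
orientation: [0.0, 0.004, 1.0, -0.001]
wrist_force: [-22.5, -6.1, 34.8]
gripper_width: 0.146
grip_force: 123.8
time: 43.38
ee_pos: [626.8, -69.2, 154.1]
orientation: [0.004, 0.004, 1.0, -0.001]
wrist_force: [0.8, -1.0, 1.7]
gripper_width: 0.403
grip_force: 0.0
[(array([277., 136.]), array([624.4, -69.5]), 3.123, 154.9, 17.6), (array([375., 135.]), array([625.7,  -3.8]), 3.119, 154.5, 17.8)]
[(array([277., 136.]), array([621.1, -69.4]), 3.123, 151.1, 17.2), (array([375., 135.]), array([622.3,  -5.5]), 3.126, 150.8, 17.4)]
turn 1.408 shift [-23.03 -26.26   3.1 ]
```

```bash
python3 -m handwheel '[[0,[0,0,0],[0,0,0.0939]],[0,[0,0,0],[0,0,0.0939]],[0,[0,0,0],[0,0,0.0939]],[0,[0,0,0],[0,0,0.0939]],[0,[0,0,0],[0,0,0.0939]],[0,[0,0,0],[0,0,0.0939]],[0,[0,0,0],[0,0,0.0939]],[0,[0,0,0],[0,0,0.0939]],[0,[0,0,0],[0,0,0.0939]],[0,[0,0,0],[0,0,0.0939]]]' | head -1
python3 -m handwheel '[[0,[0,0,0],[0,0,0.0939]],[0,[0,0,0],[0,0,0.0939]],[0,[0,0,0],[0,0,0.0939]],[0,[0,0,0],[0,0,0.0939]],[0,[0,0,0],[0,0,0.0939]],[0,[-1.92,-2.19,0],[0,0,0]],[0,[-1.92,-2.19,0],[0,0,0]],[0,[-1.92,-2.19,0],[0,0,0]],[0,[-1.92,-2.19,0],[0,0,0]],[0,[-1.92,-2.19,0],[0,0,0]]]' | head -1
python3 -m handwheel '[[0,[-1.92,-2.19,0],[0,0,0]],[0,[-1.92,-2.19,0],[0,0,0]],[0,[-1.92,-2.19,0],[0,0,0]],[0,[-1.92,-2.19,0],[0,0,0]],[0,[-1.92,-2.19,0],[0,0,0]],[0,[-1.92,-2.19,1.5],[0,0,0]],[0,[-1.92,-2.19,2.3],[0,0,0]],[0,[0,0,0],[0,0,0]],[0,[0,0,0],[0,0,0]]]'
python3 - <<'E'
from h import *
im,c=grab("wrist");cv2.imwrite("pics/h9.png",im)
for o in scoops(im,c): print(*o); chain((*o[1],4,o[2]-np.pi/2))
h=cv2.cvtColor(im,cv2.COLOR_BGR2HSV);m=((h[...,0]<6)|(h[...,0]>174))&(h[...,1]>170)
ys,xs=np.nonzero(m)
if len(xs):P=cast(c,np.c_[xs,ys],9);i=np.argmin(np.hypot(*(P-[367,-345]).T));print("red",P.min(0),P.max(0),P[i])
E
```

```text
time: 44.27
time: 45.1
time: 45.85
ee_pos: [399.0, -337.2, 106.9]
orientation: [-0.001, 0.652, 0.759, 0.0]
wrist_force: [0.3, 0.6, 0.4]
gripper_width: 0.498
grip_force: 0.0
[281. 149.] [ 402.2 -338.4] 1.725 154.5 17.2
turn -0.002 shift [-0.18  0.19 10.4 ]
red [ 205.7451252  -474.30338475] [ 327.07863047 -334.75523153] [ 327.07863047 -345.64107223]
```

```bash
python3 -m handwheel '[[0,[-0.08,0.2,2.5],[0,0,-0.002]],[0,[0,0,2.5],[0,0,0]],[0,[0,0,2.5],[0,0,0]],[0,[0,0,2],[0,0,0]],[0,[0,0,1],[0,0,0]],[0,[0,0,0],[0,0,0]],[0,[0,0,0],[0,0,0]],[0,[0,0,0],[0,0,0]]]' 100
python3 -m handwheel '[[1,[0,0,0],[0,0,0]],[1,[0,0,0],[0,0,0]],[1,[0,0,0],[0,0,0]],[1,[0,0,0],[0,0,0]],[1,[0,0,0],[0,0,0]],[1,[0,0,0],[0,0,0]]]' 
python3 -m handwheel '[[1,[0,0,-1],[0,0,0]],[1,[0,0,-2],[0,0,0]],[1,[0,0,-2.5],[0,0,0]],[1,[0,0,-3],[0,0,0]],[1,[0,0,-3],[0,0,0]],[1,[0,0,-2],[0,0,0]],[1,[0,0,0],[0,0,0]],[1,[0,0,0],[0,0,0]]]'
python3 - <<'E'
from h import *
x,y=CL[1];chain((x,y-.5,140,PC))
im,c=grab("wrist");print(scoops(im,c,pose()[1][2]+5))
E
```

```text
time: 46.57
ee_pos: [403.3, -337.9, 4.8]
orientation: [0.001, 0.65, 0.76, -0.0]
wrist_force: [-0.1, -0.2, -0.1]
gripper_width: 0.499
grip_force: 0.0
time: 47.07
ee_pos: [403.0, -338.1, 4.7]
orientation: [0.001, 0.65, 0.76, 0.0]
wrist_force: [-2.2, 2.6, 9.4]
gripper_width: 0.167
grip_force: 97.9
time: 47.73
ee_pos: [402.7, -337.9, 139.9]
orientation: [0.001, 0.65, 0.76, -0.0]
wrist_force: [0.0, -1.4, -2.6]
gripper_width: 0.169
grip_force: 97.9
turn -1.398 shift [-2.171e+01  4.020e+01 -1.000e-02]
[(array([276., 173.]), array([ 404.1, -342.7]), 1.734, 160.1, 17.0)]
```

```bash
python3 -m handwheel '[[1,[0,0,0],[0,0,-0.0999]],[1,[0,0,0],[0,0,-0.0999]],[1,[0,0,0],[0,0,-0.0999]],[1,[0,0,0],[0,0,-0.0999]],[1,[0,0,0],[0,0,-0.0999]],[1,[0,0,0],[0,0,-0.0999]],[1,[0,0,0],[0,0,-0.0999]],[1,[0,0,0],[0,0,-0.0999]],[1,[0,0,0],[0,0,-0.0999]],[1,[0,0,0],[0,0,-0.0999]]]' | head -1
python3 -m handwheel '[[1,[0,0,0],[0,0,-0.0999]],[1,[0,0,0],[0,0,-0.0999]],[1,[0,0,0],[0,0,-0.0999]],[1,[0,0,0],[0,0,-0.0999]],[1,[-1.551,2.871,0],[0,0,0]],[1,[-1.551,2.871,0],[0,0,0]],[1,[-1.551,2.871,0],[0,0,0]],[1,[-1.551,2.871,0],[0,0,0]]]' | head -1
python3 -m handwheel '[[1,[-1.551,2.871,0],[0,0,0]],[1,[-1.551,2.871,0],[0,0,0]],[1,[-1.551,2.871,0],[0,0,0]],[1,[-1.551,2.871,0],[0,0,0]],[1,[-1.551,2.871,0],[0,0,0]],[1,[-1.551,2.871,0],[0,0,0]],[1,[-1.551,2.871,0],[0,0,0]],[1,[-1.551,2.871,0],[0,0,0]],[1,[-1.551,2.871,0],[0,0,0]],[1,[-1.551,2.871,0],[0,0,0]]]' | head -1
python3 -m handwheel '[[1,[0,0,2],[0,0,0]],[1,[0,0,2],[0,0,0]],[1,[0,0,1.5],[0,0,0]],[1,[0,0,0.5],[0,0,0]],[1,[0,0,0],[0,0,0]],[1,[0,0,0],[0,0,0]]]'
python3 - <<'E'
from h import *
x,y=CL[1];chain((x,y-.5,44,PC))
im,c=grab("wrist");cv2.imwrite("pics/h10.png",im);print(scoops(im,c,pose()[1][2]+6))
E
```

```text
time: 48.62
time: 49.28
time: 50.12
time: 50.62
ee_pos: [626.1, 60.5, 78.4]
orientation: [-0.0, 0.009, 1.0, 0.0]
wrist_force: [-0.1, -0.2, 0.6]
gripper_width: 0.165
grip_force: 98.1
turn -0.000 shift [-0.05 -0.    3.44]
[(array([276., 172.]), array([628.7,  60.9]), 3.133, 156.3, 17.2), (array([ 22., 194.]), array([584.8, -37.5]), -0.191, 124.2, 15.3)]
```

```bash
python3 -m handwheel '[[1,[0.1,0,0.9],[0,0,-0.008]],[1,[0,0,0.9],[0,0,0]],[1,[0,0,0.3],[0,0,0]],[1,[0,0,0.2],[0,0,0]],[1,[0,0,0.2],[0,0,0]]]' 120
python3 -m handwheel '[[1,[0,0,0.2],[0,0,0]],[1,[0,0,0.2],[0,0,0]],[1,[0,0,0.2],[0,0,0]],[1,[0,0,0.2],[0,0,0]],[1,[0,0,0],[0,0,0]]]'
python3 -m handwheel '[[1,[0,0,0.2],[0,0,0]],[1,[0,0,0.1],[0,0,0]],[1,[0,0,0],[0,0,0]]]'
```

```text
time: 51.08
ee_pos: [625.6, 60.4, 53.9]
orientation: [0.001, 0.005, 1.0, -0.0]
wrist_force: [-1.0, -3.7, 10.9]
gripper_width: 0.154
grip_force: 122.1
time: 51.5
ee_pos: [624.9, 60.3, 44.2]
orientation: [-0.0, 0.004, 1.0, -0.0]
wrist_force: [1.7, -5.6, -3.9]
gripper_width: 0.155
grip_force: 120.8
time: 51.75
ee_pos: [625.1, 60.1, 43.8]
orientation: [0.0, 0.004, 1.0, -0.001]
wrist_force: [-12.2, -8.9, 22.6]
gripper_width: 0.153
grip_force: 123.6
```

Hard stop at 43.8, as predicted. I'll give it one more nudge, release, and check the scoops and the tray.

```bash
python3 -m handwheel '[[1,[0,0,0.15],[0,0,0]],[1,[0,0,0],[0,0,0]]]'
python3 -m handwheel '[[1,[0,0,-0.3],[0,0,0]],[0.2,[0,0,0],[0,0,0]],[0.2,[0,0,0],[0,0,0]],[0.2,[0,0,0],[0,0,0]],[0.2,[0,0,0],[0,0,0]],[0.2,[0,0,-1.5],[0,0,0]],[0.2,[0,0,-2.5],[0,0,0]],[0.2,[0,0,-3],[0,0,0]],[0.2,[0,0,-3],[0,0,0]],[0.2,[0,0,-3],[0,0,0]]]'
python3 -m handwheel '[[0.2,[-1,3,-3],[0,0,0]],[0.2,[-1,3,-3],[0,0,0]],[0.2,[-1,3,-3],[0,0,0]],[0.2,[0,3,-3],[0,0,0]],[0.2,[3,0,-3],[0,0,0]],[0.2,[3,0,0],[0,0,0]],[0.2,[3,0,0],[0,0,0]],[0.2,[3,0,0],[0,0,0]],[0.2,[0,0,0],[0,0,0]],[0.2,[0,0,0],[0,0,0]]]'
python3 - <<'E'
from h import *
im,c=grab("wrist");cv2.imwrite("pics/f1.png",im)
for o in scoops(im,c,48): print(*o)
for o in tins(im,c,36): print(*o,"tray frame",((o[1]-TR)@W).round(1),((o[1]-TR)@U).round(1))
im,c=grab("top");cv2.imwrite("pics/f2.png",im)
E
```

```text
time: 51.92
ee_pos: [625.2, 60.0, 43.5]
orientation: [0.0, 0.004, 1.0, -0.001]
wrist_force: [-19.0, -10.1, 36.3]
gripper_width: 0.153
grip_force: 125.3
time: 52.75
ee_pos: [624.9, 60.9, 176.2]
orientation: [0.0, 0.004, 1.0, 0.0]
wrist_force: [0.2, 1.1, 0.5]
gripper_width: 0.399
grip_force: 0.0
time: 53.58
ee_pos: [534.3, 177.3, 320.6]
orientation: [0.001, 0.004, 1.0, 0.0]
wrist_force: [1.3, 0.0, -0.1]
gripper_width: 0.4
grip_force: 0.0
[470.  22.] [398.6 405. ] -1.568 151.9 11.8
[347. 161.] [522.2 276.3] -1.749 153.4 11.9
[ 68. 198.] [624.3 -70.7] 3.128 155.2 20.5
[124. 199.] [625.2  -5.3] 3.128 155.3 18.5
[179. 199.] [625.9  60.1] 3.12 155.8 17.3
[392. 182.] [568.5 315.7] [82.8 43.9] 4.6 tray frame 40.0 0.7
[324. 166.] [551.5 231.2] [36.9 37.8] 4.3 tray frame -43.0 -22.8
[353. 186.] [572.9 269.9] [82.7 28.9] 4.2 tray frame -6.0 1.5
[327. 205.] [600.8 234.4] [30.5 37.1] 2.7 tray frame -43.6 26.6
[397. 293.] [724.1 327.6] [29.5 78.5] 22.7 tray frame 39.8 156.8
```

All four tins are in the tray, inside the walls and square. All three scoops read home at their clips.

```bash
python3 -c "
from bench import manip
print(manip.finish_job())"
```

```text
the job is handed in; nothing more can be done
None
```

The job is handed in at about 54 s: by my last measurements all four tins are inside the tray walls and all three bamboo scoops are home in their own clips, but the judged result was not shown to me and I took no final bystander measurement.

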